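# Pre-wind a spring retractor to its red tooth and lock the pawl

## Robot

A 6-joint arm with a two-finger parallel gripper is mounted at the origin on the work surface. World frame = base frame: x ahead of the robot, y to its left, z up, the work surface at z = 0. Lengths are in m, angles in rad, forces in N, time in s.
With the tool pointing down it reaches from about 0.3 to 0.825 m from the base axis. Payload 5.4 kg.
Tool frame: the origin (TCP) lies between the finger pads; the fingertips stand 17 mm ahead of it and the grasp point (between the pads) lies 2 mm behind it; y points along the fingers, z is the direction in which the jaws open and shut, and the axes are right-handed (so a half turn about y gives the same grasp; the last joint's range is limited). The gripper opens to 92 mm and grips with 3 to 60 N. Pads are 20 mm wide; open, the fingers measure 128 mm over their backs; the gripper's body (75 mm by 189 mm) begins 69 mm behind the grasp point.
Start: joints at [0.909, 0.158, 1.597, -0, 1.386, -0.21], TCP at [0.251, 0.517, 0.232] pointing down, gripper open.
Joint ranges: [-2.91, 2.91], [-0.94, 2.29], [0.18, 2.7], [-1.29, 4.43], [0.17, 2.64], [-3, 3]. Speed limits (rad/s): [2.57, 2.57, 3.14, 3.14, 3.14, 3.14].

## Interface

Orientations are given as a unit quaternion [x, y, z, w].
In Python, from bench import arm, eyes gives the robot as it stands. The module is installed in compiled form; this text tells all that it offers.
- The arm moves only by the tool carry_out, never from a script. Its argument "series" is a list of rows, each an object of numbers: "dx", "dy", "dz": the shift along the tool's x, y, z in m; "wx", "wy", "wz": the turn, a rotation vector about the tool's x, y, z in degrees; "fingers": the finger opening in m, from 0 to 0.0919. A call has exactly 8 rows; each row is the pose to reach, as a shift and turn from the pose measured when the call began, along the tool's axes at that moment; what a row does not reach only later rows make up. A row lasts 1/8 s, in which the tool goes at most 62.5 mm and 10.7 degrees, less where a joint would pass 70% of its speed; a pose out of reach is approached as far as the arm can. A call with a gripper value outside its range is refused whole. The fingers move at their own pace and stop on an object; the grip force is fixed at half the most. Time passes only in rows, so rows that repeat a pose let the fingers close, or fill a call up. It gives the time, the measured TCP pose, the force and the opening at its end, in the units of the state.
- arm.get_state(): the state, without advancing time (a new reading comes with each control period).
- eyes.capture(name): name is "scene" or "side" or "wrist"; returns the picture (480x640x3 uint8, red, green, blue); there is no depth.
- eyes.get_calibration(name): a dict with "intrinsics" (3x3 intrinsics, pixels), "xyz" and "rotation" of the camera in the world. Camera axes: x right, y down, z forward; pixel columns grow to the right and rows downward; lengths in m; the calibration is good to about 2 mm. A picture is of the moment at which its call begins: read the wrist's pose just before it. get_calibration takes no time and is no camera call; for the wrist camera it gives the pose at the moment of the call.
- arm.sign_off(): hands the job in, once; it reports no verdict.
The state is a dict: "time": time; "joint_positions": joint angles; "qd": joint speeds; "tau": joint torques, N m; "eef_pos": TCP position; "orientation": TCP orientation; "wrist_force": force on the tool from outside, world axes, zero at the start; "moment": the same for the moment, N m; "gripper_width": opening from 0.0 (shut) to 1.0 (fully open).
Only numpy, scipy, OpenCV 4.12 (cv2) and the standard library are available. Lean on these libraries where they do the work, as an engineer would, in place of code of your own. Each camera call takes 0.05 s, during which the arm holds its last target.

## Task

Pre-wind the spring retractor on the goods-in bench: press the orange-barred knob fully home, firmly but with well under 25 N on it, so that its dogs engage the wheel, and turn it clockwise until the yellow pawl has caught the red tooth, not the one after it. Let the knob spring back up so that the pawl alone holds the wheel, then push the blue-tabbed slide fully home behind the pawl. Leave the other things on the bench where they are and take the hand away.

Things in the scene. Friction and masses are not known exactly. Their poses are not given: they have to be found in the camera images.
- unit: Spring retractor unit, bolted down: grey base plate 180 x 180 x 12 mm with toothed wheel, push-and-turn knob, yellow pawl and lock slide. Origin on the upright wheel axis at the work surface; z up, x from the axis to the side where pawl and lock slide are, y 90 deg counter-clockwise from x seen from above. The plate reaches x -79 to +101 mm, y -90 to +90 mm.
- wheel (a joint): Flat steel ratchet wheel, 100 mm across, 20 saw teeth, one per 0.314 rad. Radians, growing clockwise from above (winding); its spring (0.10 to 0.16 N m) drives it back against the pawl. Reads 1.948 with the red tooth caught, 0.314 less per tooth still to go (2 to 4 at the start, one click each); the next, wrong tooth would be caught at 2.262. The pawl is in behind the red tooth from 1.96 on.
- red_tooth (a point): Point on top of the one red tooth of the wheel, 47 mm from the axis, 28 mm above the work surface (the wheel's top), 2 mm behind the tooth's flat catching face. Teeth are 5 to 6 mm high.
- pawl_tip (a point): Top of the round tip (6 mm across) of the yellow sprung pawl, 31 mm above the work surface. Caught, it lies at x 47.5, y 0 mm in the unit's frame; the flat face of the caught tooth bears on its -y side. It swings out (+x) about 5 mm each time a tooth tip passes. Its pivot is at x 56, y 48 mm.
- knob_grip (a point): Middle of the knob's orange grip bar (50 mm long along this x axis, 16 mm wide, 28 mm high), on the wheel axis, 74 mm above the work surface with the knob up. The bar stands on a round black flange, 60 mm across, its top 14 mm below this point; fingertips either side of the bar can press on it. A spring holds the knob up: about 4 N to start it down, then 0.3 N more per mm.
- knob_dogs (a point): Point on the axis, level with the underside of the two brass dogs under the knob (41 mm above the work surface when up). Dogs: 7 mm wide, 21 mm from the axis, in line with the bar. They must drop between the wheel's lugs; they may land on lug tops after 2 mm until turned on (up to 0.65 rad), or rub on a lug's side on the way down (turn a little to free them). Then up to 0.5 rad of free play.
- lugs (a point): Point on the wheel axis level with the tops of the wheel's six brass lugs (39 mm above the work surface). Lugs are 7 mm across, every 60 deg at 21 mm from the axis, hidden under the knob. The dogs push on them to turn the wheel.
- knob (a joint): Turn of the knob, radians, growing clockwise from above; at 0 the bar lies along the unit's x. It turns freely when up. Let go, it springs up by itself.
- thrust: Brass thrust block hidden under the knob on the wheel axis, with the rigid thrust pin that the knob bears on when pressed home, 8 to 12 mm below its up position. The height of the pin's top differs from unit to unit, is not measured and has to be felt. More than 25 N on it damages it. Origin at the block's underside, 19 mm above the work surface.
- lock (a joint): Pawl lock slide, metres, 0 open to 0.026 home against its stop, growing along the unit's +y. Home, it stands behind the pawl so that it cannot lift. Starts at 0 to 0.006; takes about 2.5 N to push and stays where it is left.
- lock_tab (a point): Middle of the blue upright tab of the lock slide (12 mm in the unit's x, 16 mm in its y, 28 mm high: 24 to 52 mm above the work surface). It is at x 72.5 mm and y -40 mm (open) to -14 mm (home) in the unit's frame, on an aluminium slide bar (14 x 42 mm, top at 24 mm).
- washer: Bystander: brass washer, 26 mm across, 6 mm thick, lying loose near the +y edge of the unit's base plate. Origin at the centre of its underside. Leave where it is.
- bearing: Bystander: steel bearing ring, 62 mm across, 16 mm thick. Origin at the centre of its underside. Leave where it is.
- bin: Bystander: empty blue parts bin, 150 x 100 x 70 mm. Origin at the centre of its underside. Leave where it is.
- carton: Bystander: brown carton, 90 x 110 x 60 mm. Origin at the centre of its underside. Leave where it is.
- white_box: Bystander: white box, 55 x 55 x 90 mm. Origin at the centre of its underside. Leave where it is.
- grease: Bystander: grey can, 60 mm across, 90 mm tall. Origin at the centre of its underside. Leave where it is.
- pulley: Bystander: dark steel belt pulley, 80 mm across, 34 mm high. Origin at the centre of its underside. Leave where it is.

How it is judged:
By the outcome, as a careful person would: the job done as asked, in the order asked, and still so for the second after the job is handed in, with the robot touching nothing.
It also fails if it takes over 67 s, if anything falls off the work surface, if the arm or the gripper's body presses on something with over 40 N, if the wrist force passes 120 N, or if a joint passes its speed limit or range.

## Working session

There is one attempt and no reset: what is moved stays moved. The work goes in short steps, Python scripts to look and compute and a tool call to move; the robot and the scene stay as the last step left them, time stands still between calls to the robot, and variables do not carry over. Pictures are saved under pics/ and viewed, and the job is handed in when it is done.

Besides the shell and the picture viewer there is one more tool, called after "Emit:" as name(argument=value, ...), one argument or row to a line, values as JSON. carry_out: Moves the arm, as the interface text tells. Its arguments: {"type":"object","properties":{"series":{"type":"array","items":{"type":"object","properties":{"dx":{"type":"number"},"dy":{"type":"number"},"dz":{"type":"number"},"wx":{"type":"number"},"wy":{"type":"number"},"wz":{"type":"number"},"fingers":{"type":"number"}}}}},"required":["series"]}

```bash
mkdir -p pics; ls
python3 - <<'E'
from bench import arm, eyes
import cv2
s=arm.get_state(); print(s)
for n in ["scene","side","wrist"]:
    c=eyes.get_calibration(n); print(n,c)
    im=eyes.capture(n); cv2.imwrite(f"pics/{n}0.png",im[:,:,::-1])
E
```

```text
pics
{'time': 0.0, 'joint_positions': array([ 9.08916711e-01,  1.59030175e-01,  1.59825834e+00, -3.44262245e-05,
        1.38619121e+00, -2.10126499e-01]), 'qd': array([ 1.33889595e-04, -6.67640338e-04, -1.66731864e-03,  1.19472644e-03,
        2.54814653e-04, -9.58680514e-05]), 'tau': array([-1.61757771e-04, -3.85579634e+01, -3.22110450e+01,  7.01122452e-02,
        3.77408462e-02, -1.44706805e-04]), 'eef_pos': array([0.25067243, 0.51680667, 0.23061643]), 'orientation': array([ 0.68975498, -0.15863282,  0.15809098, -0.68853535]), 'wrist_force': array([ 0.03751744,  0.21985491, -0.73302045]), 'moment': array([-0.02639796,  0.01852386,  0.01459879]), 'gripper_width': 1.0007235540613164}
scene {'intrinsics': array([[533.56090997,   0.        , 317.08493858],
       [  0.        , 533.56090997, 241.58505218],
       [  0.        ,   0.        ,   1.        ]]), 'xyz': array([ 1.54499591, -0.00581616,  0.69085824]), 'rotation': array([ 0.62296235,  0.61753072, -0.3392464 , -0.33983173])}
side {'intrinsics': array([[452.43140017,   0.        , 317.27850739],
       [  0.        , 452.43140017, 244.64532743],
       [  0.        ,   0.        ,   1.        ]]), 'xyz': array([ 0.46474117, -0.85549947,  0.63783839]), 'rotation': array([ 0.88004863, -0.0416165 ,  0.03583811, -0.47169706])}
wrist {'intrinsics': array([[345.51315814,   0.        , 322.28221017],
       [  0.        , 345.51315814, 234.30835618],
       [  0.        ,   0.        ,   1.        ]]), 'xyz': array([0.17789907, 0.55402922, 0.38370701]), 'rotation': array([0.83821672, 0.52528679, 0.07750623, 0.12433541])}
```

View pics/scene0.png

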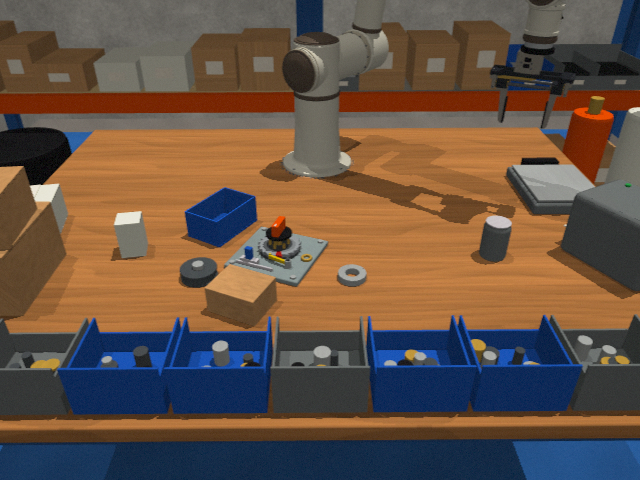

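View pics/side0.png

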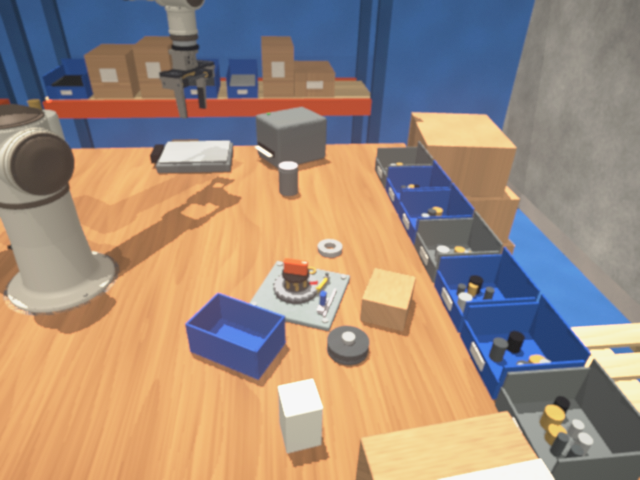

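View pics/wrist0.png

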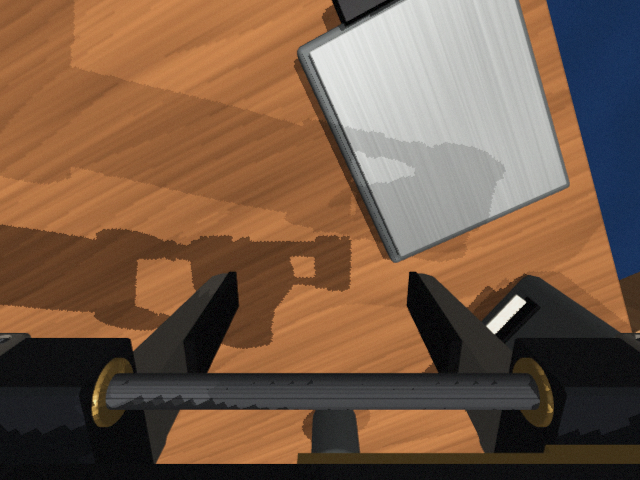

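```bash
cat > h.py <<'E'
import numpy as np, cv2
from scipy.spatial.transform import Rotation as R
def unproj(c,u,v,z):
    K=c["intrinsics"];r=R.from_quat(c["rotation"]).apply(np.linalg.inv(K)@[u,v,1]);o=c["xyz"]
    return o+r*(z-o[2])/r[2]
def proj(c,p):
    q=R.from_quat(c["rotation"]).inv().apply(np.atleast_2d(p)-c["xyz"]);q=q@c["intrinsics"].T
    return q[:,:2]/q[:,2:]
E
python3 - <<'E'
from bench import arm, eyes
from h import *
for n,b in [("scene",(220,200,130,100)),("side",(235,240,130,100))]:
    im=cv2.imread(f"pics/{n}0.png");x,y,w,h=b
    cv2.imwrite(f"pics/{n}0c.png",cv2.resize(im[y:y+h,x:x+w],(w*6,h*6),interpolation=cv2.INTER_CUBIC))
c=eyes.get_calibration("scene")
for u,v in [(262,228),(327,241),(292,283),(228,266)]: print(unproj(c,u,v,.012))
print(unproj(c,278,227,.075))
s=arm.get_state();print(R.from_quat(s["orientation"]).as_matrix().round(3))
w=eyes.get_calibration("wrist");print(R.from_quat(w["rotation"]).as_matrix().round(3))
E
```

```text
[ 0.42011181 -0.13534063  0.012     ]
[0.48144464 0.02321133 0.012     ]
[ 0.64498257 -0.054239    0.012     ]
[ 0.58134727 -0.19742651  0.012     ]
[ 0.52060468 -0.0878292   0.075     ]
[[ 0.9   -0.001  0.437]
 [-0.437 -0.001  0.9  ]
 [-0.    -1.    -0.001]]
[[ 0.436  0.861  0.261]
 [ 0.9   -0.417 -0.127]
 [-0.     0.29  -0.957]]
```

View pics/scene0c.png

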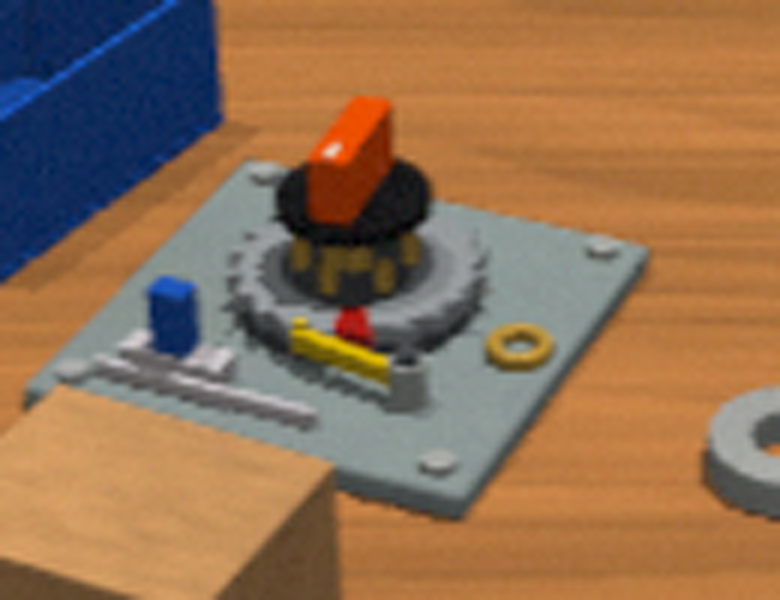

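View pics/side0c.png

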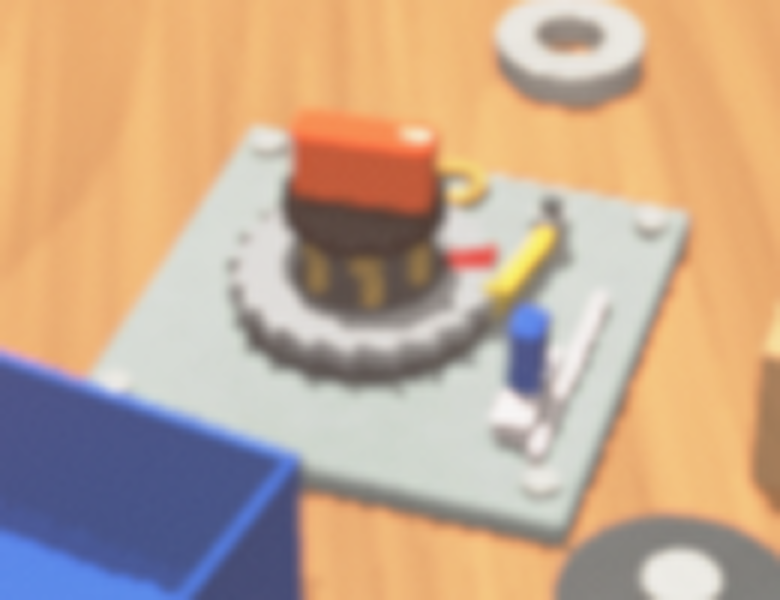

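Emit:
carry_out(
  series=[
    {"dx":0.03,"dz":-0.028,"wy":-3},
    {"dx":0.07,"dz":-0.066,"wy":-6},
    {"dx":0.11,"dz":-0.104,"wy":-9},
    {"dx":0.15,"dz":-0.142,"wy":-13},
    {"dx":0.19,"dz":-0.18,"wy":-16},
    {"dx":0.23,"dz":-0.218,"wy":-19},
    {"dx":0.27,"dz":-0.255,"wy":-22},
    {"dx":0.31,"dz":-0.293,"wy":-26},
  ],
)

```text
invalid input at $.series[0]: expected keys dx, dy, dz, wx, wy, wz, fingers
```

Emit:
carry_out(
  series=[
    {"dx":0.03,"dy":0,"dz":-0.028,"wx":0,"wy":-3,"wz":0,"fingers":0.09},
    {"dx":0.07,"dy":0,"dz":-0.066,"wx":0,"wy":-6,"wz":0,"fingers":0.09},
    {"dx":0.11,"dy":0,"dz":-0.104,"wx":0,"wy":-9,"wz":0,"fingers":0.08},
    {"dx":0.15,"dy":0,"dz":-0.142,"wx":0,"wy":-13,"wz":0,"fingers":0.07},
    {"dx":0.19,"dy":0,"dz":-0.18,"wx":0,"wy":-16,"wz":0,"fingers":0.06},
    {"dx":0.23,"dy":0,"dz":-0.218,"wx":0,"wy":-19,"wz":0,"fingers":0.05},
    {"dx":0.27,"dy":0,"dz":-0.255,"wx":0,"wy":-22,"wz":0,"fingers":0.05},
    {"dx":0.31,"dy":0,"dz":-0.293,"wx":0,"wy":-26,"wz":0,"fingers":0.05},
  ],
)

```text
time: 1.15
eef_pos: [0.402, 0.1163, 0.2312]
orientation: [0.707, 0.001, -0.002, -0.707]
wrist_force: [0.7, 0.7, -0.2]
gripper_width: 0.543
```

Emit:
carry_out(
  series=[
    {"dx":0.015,"dy":-0.005,"dz":-0.04,"wx":0,"wy":0,"wz":0,"fingers":0.05},
    {"dx":0.03,"dy":-0.01,"dz":-0.08,"wx":0,"wy":0,"wz":0,"fingers":0.05},
    {"dx":0.045,"dy":-0.015,"dz":-0.12,"wx":0,"wy":0,"wz":0,"fingers":0.05},
    {"dx":0.06,"dy":-0.02,"dz":-0.16,"wx":0,"wy":0,"wz":0,"fingers":0.05},
    {"dx":0.07,"dy":-0.02,"dz":-0.19,"wx":0,"wy":0,"wz":0,"fingers":0.05},
    {"dx":0.078,"dy":-0.02,"dz":-0.206,"wx":0,"wy":0,"wz":0,"fingers":0.05},
    {"dx":0.078,"dy":-0.02,"dz":-0.206,"wx":0,"wy":0,"wz":0,"fingers":0.05},
    {"dx":0.078,"dy":-0.02,"dz":-0.206,"wx":0,"wy":0,"wz":0,"fingers":0.05},
  ],
)

```text
time: 2.15
eef_pos: [0.4806, -0.0883, 0.2511]
orientation: [0.707, 0.001, -0.002, -0.707]
wrist_force: [0.5, -0.5, -0.7]
gripper_width: 0.545
```

Run:
```python
from bench import arm, eyes
from h import *
import pickle
c=eyes.get_calibration("wrist");im=eyes.capture("wrist");cv2.imwrite("pics/w1.png",im[:,:,::-1]);pickle.dump(c,open("w1.pkl","wb"))
s=arm.get_state();print(s["joint_positions"],s["wrist_force"],s["eef_pos"])
```

```text
[-4.28946143e-01 -8.27806500e-02  1.80628413e+00 -8.56436181e-04
  1.41862347e+00 -2.00510281e+00] [-0.05739918  0.38507912 -0.44640373] [ 0.48057553 -0.08822885  0.25117508]
```

View pics/w1.png

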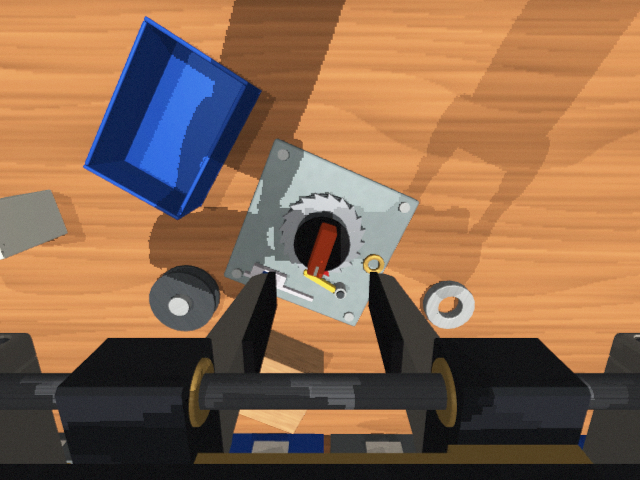

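Run:
```python
from h import *
import pickle
c=pickle.load(open("w1.pkl","rb"));im=cv2.imread("pics/w1.png");print(c["xyz"])
cv2.imwrite("pics/w1c.png",cv2.resize(im[130:330,215:425],(798,760),interpolation=cv2.INTER_CUBIC))
for u,v in [(275,140),(418,202),(355,325)]: print(unproj(c,u,v,.012))
```

```text
[ 0.39948818 -0.0876301   0.40411853]
[ 0.41050055 -0.13914366  0.012     ]
[0.47858728 0.0234122  0.012     ]
[ 0.6399323  -0.04391924  0.012     ]
```

View pics/w1c.png

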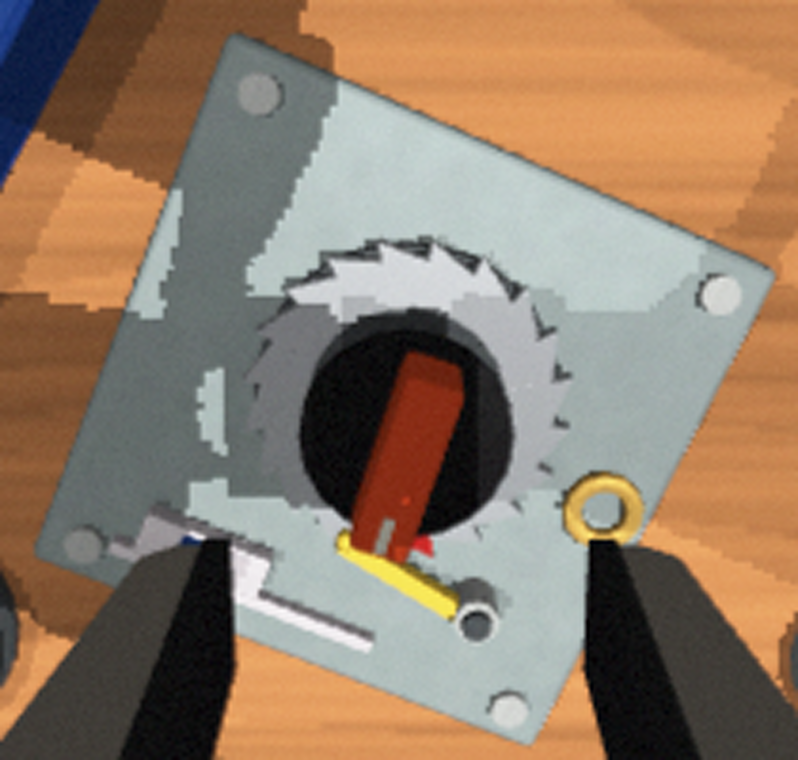

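Run:
```python
from h import *
import pickle
from scipy.optimize import least_squares
c=pickle.load(open("w1.pkl","rb"))
px=lambda l:np.array(l)/3.8+[215,130]-0.3
P=px([(232,35),(775,272),(531,743),(38,553)])
W=np.array([unproj(c,*p,.012)[:2] for p in P])
L=np.array([(-79,-90),(-79,90),(101,90),(101,-90)])/1e3
def f(q):
    a=q[2];return (L@np.array([[np.cos(a),np.sin(a)],[-np.sin(a),np.cos(a)]])+q[:2]-W).ravel()
r=least_squares(f,[.52,-.09,-.4]);print(r.x,np.degrees(r.x[2]),r.fun.reshape(-1,2)*1e3)
print("flange",unproj(c,*px((407,422)),.060))
T=px([(415,378),(462,394),(410,560),(356,545)])
B=np.array([unproj(c,*p,.088) for p in T]);print(B,B.mean(0))
d=(B[2]+B[3]-B[0]-B[1])/2;print(np.linalg.norm(d),np.degrees(np.arctan2(d[1],d[0])),np.linalg.norm(B[1]-B[0]))
print("pawl tip",unproj(c,*px((345,543)),.031),"red",unproj(c,*px((423,546)),.028))
def U(p):
    a=r.x[2];M=np.array([[np.cos(a),np.sin(a)],[-np.sin(a),np.cos(a)]]);return M@(np.array(p)[:2]-r.x[:2])
print(U(unproj(c,*px((345,543)),.031))*1e3,U(unproj(c,*px((423,546)),.028))*1e3)
```

```text
[ 0.51454166 -0.08703341 -0.39990525] -22.912883268812323 [[-2.61005557 -0.89394672]
 [-0.92444411  2.53666787]
 [ 2.34533005  1.17681796]
 [ 1.18916963 -2.81953911]]
flange [ 0.51064728 -0.08731837  0.06      ]
[[ 0.49001452 -0.08540129  0.088     ]
 [ 0.49413217 -0.07355858  0.088     ]
 [ 0.53949004 -0.0863604   0.088     ]
 [ 0.53532695 -0.10044649  0.088     ]] [ 0.51474092 -0.08644169  0.088     ]
0.04742510075764342 -17.0729797828151 0.012538131030323451
pawl tip [ 0.55917417 -0.1061325   0.031     ] red [ 0.5613318  -0.08211868  0.028     ]
[48.54677542 -0.21530234] [41.1848396  22.74380747]
```

Emit:
carry_out(
  series=[
    {"dx":0.008,"dy":0.03,"dz":0.001,"wx":0,"wy":5,"wz":0,"fingers":0.045},
    {"dx":0.017,"dy":0.06,"dz":0.001,"wx":0,"wy":10,"wz":0,"fingers":0.045},
    {"dx":0.026,"dy":0.09,"dz":0.002,"wx":0,"wy":15,"wz":0,"fingers":0.045},
    {"dx":0.034,"dy":0.12,"dz":0.002,"wx":0,"wy":17,"wz":0,"fingers":0.045},
    {"dx":0.034,"dy":0.135,"dz":0.002,"wx":0,"wy":17,"wz":0,"fingers":0.045},
    {"dx":0.034,"dy":0.141,"dz":0.002,"wx":0,"wy":17,"wz":0,"fingers":0.045},
    {"dx":0.034,"dy":0.141,"dz":0.002,"wx":0,"wy":17,"wz":0,"fingers":0.045},
    {"dx":0.034,"dy":0.141,"dz":0.002,"wx":0,"wy":17,"wz":0,"fingers":0.045},
  ],
)

```text
time: 3.2
eef_pos: [0.5151, -0.0864, 0.1113]
orientation: [0.7, -0.102, 0.103, -0.699]
wrist_force: [-0.4, 0.1, 0.7]
gripper_width: 0.488
```

Run:
```python
from bench import arm, eyes
from h import *
import pickle
c=eyes.get_calibration("wrist");im=eyes.capture("wrist");cv2.imwrite("pics/w2.png",im[:,:,::-1]);pickle.dump(c,open("w2.pkl","wb"))
im=eyes.capture("scene")[:,:,::-1];cv2.imwrite("pics/s2.png",cv2.resize(im[200:290,225:335],(770,600*630//600-30),interpolation=cv2.INTER_CUBIC))
s=arm.get_state();print(s["joint_positions"],s["wrist_force"],s["eef_pos"],R.from_quat(s["orientation"]).as_matrix().round(3))
for n,p in [("scene",(220+352/6,200+322/6)),("side",(235+473/6,240+258/6))]:
    w=unproj(eyes.get_calibration(n),*p,.028);a=-.4;M=np.array([[np.cos(a),np.sin(a)],[-np.sin(a),np.cos(a)]]);u=M@(w[:2]-[.5145,-.0867]);print(n,u,np.degrees(np.arctan2(u[1],u[0])))
    for l in [(.0475,0,.031),(0,0,.088)]:
        q=np.r_[M.T@np.array(l[:2])+[.5145,-.0867],l[2]]; print(proj(eyes.get_calibration(n),q))
```

```text
[-3.97366863e-01  1.50797422e-01  1.85736851e+00 -9.03943038e-04
  1.13212853e+00 -1.67660351e+00] [-0.17335409 -0.02283132  0.10548618] [ 0.51502529 -0.08639155  0.11115572] [[ 0.958  0.001  0.287]
 [-0.287 -0.001  0.958]
 [ 0.001 -1.    -0.001]]
scene [0.03962574 0.0171709 ] 23.428387370917896
[[270.10215147 252.74323999]]
[[278.40759266 220.60284062]]
side [0.03824345 0.01149385] 16.72784620941843
[[316.41877798 285.93729218]]
[[295.27835909 260.03929685]]
```

View pics/w2.png

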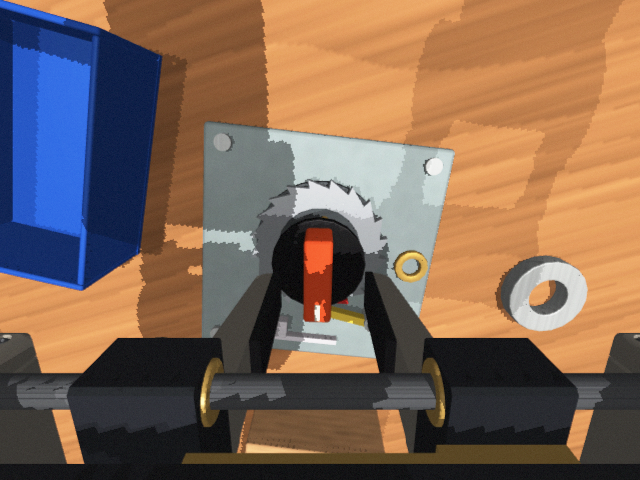

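View pics/s2.png

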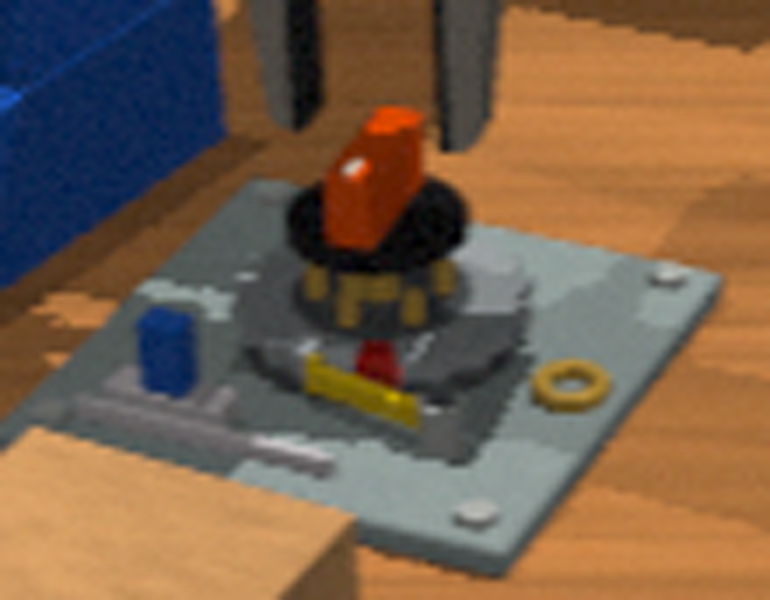

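Emit:
carry_out(
  series=[
    {"dx":0,"dy":0.01,"dz":-0.001,"wx":0,"wy":0,"wz":0,"fingers":0.045},
    {"dx":0,"dy":0.02,"dz":-0.001,"wx":0,"wy":0,"wz":0,"fingers":0.04},
    {"dx":0,"dy":0.029,"dz":-0.001,"wx":0,"wy":0,"wz":0,"fingers":0.03},
    {"dx":0,"dy":0.031,"dz":-0.001,"wx":0,"wy":0,"wz":0,"fingers":0.02},
    {"dx":0,"dy":0.031,"dz":-0.001,"wx":0,"wy":0,"wz":0,"fingers":0.01},
    {"dx":0,"dy":0.031,"dz":-0.001,"wx":0,"wy":0,"wz":0,"fingers":0.01},
    {"dx":0,"dy":0.031,"dz":-0.001,"wx":0,"wy":0,"wz":0,"fingers":0.01},
    {"dx":0,"dy":0.031,"dz":-0.001,"wx":0,"wy":0,"wz":0,"fingers":0.01},
  ],
)

```text
time: 4.3
eef_pos: [0.5138, -0.0886, 0.0792]
orientation: [0.701, -0.103, 0.102, -0.698]
wrist_force: [-1.3, -5.8, -7.9]
gripper_width: 0.171
```

```bash
cat > st.py <<'E'
from bench import arm, eyes
from h import *
s=arm.get_state();m=R.from_quat(s["orientation"]).as_matrix()
print("t",s["time"],"q",s["joint_positions"].round(3),"F",s["wrist_force"].round(2),"M",s["moment"].round(3),"p",s["eef_pos"].round(4),"zyaw",np.degrees(np.arctan2(m[1,2],m[0,2])).round(2),"g",round(s["gripper_width"]*.0919,4))
E
python3 st.py
```

```text
t 4.3 q [-0.401  0.198  1.876 -0.004  1.068 -1.679] F [-1.32 -5.82 -7.87] M [-1.042  0.142  0.013] p [ 0.5138 -0.0886  0.0792] zyaw 73.34 g 0.0157
```

Emit:
carry_out(
  series=[
    {"dx":0,"dy":0.001,"dz":-0.001,"wx":0,"wy":0,"wz":0,"fingers":0.01},
    {"dx":0,"dy":0.001,"dz":-0.001,"wx":0,"wy":0,"wz":0,"fingers":0.01},
    {"dx":0,"dy":0.002,"dz":-0.001,"wx":0,"wy":0,"wz":0,"fingers":0.01},
    {"dx":0,"dy":0.003,"dz":-0.001,"wx":0,"wy":0,"wz":0,"fingers":0.01},
    {"dx":0,"dy":0.004,"dz":-0.001,"wx":0,"wy":0,"wz":0,"fingers":0.01},
    {"dx":0,"dy":0.005,"dz":-0.001,"wx":0,"wy":0,"wz":0,"fingers":0.01},
    {"dx":0,"dy":0.005,"dz":-0.001,"wx":0,"wy":0,"wz":0,"fingers":0.01},
    {"dx":0,"dy":0.005,"dz":-0.001,"wx":0,"wy":0,"wz":0,"fingers":0.01},
  ],
)

```text
time: 5.3
eef_pos: [0.5139, -0.089, 0.0766]
orientation: [0.701, -0.103, 0.102, -0.699]
wrist_force: [-7.2, 7.6, 20.2]
gripper_width: 0.172
```

```bash
python3 st.py
```

```text
t 5.3 q [-0.402  0.202  1.876 -0.003  1.063 -1.68 ] F [-7.23  7.61 20.19] M [ 1.541  1.438 -0.025] p [ 0.5139 -0.089   0.0766] zyaw 73.36 g 0.0158
```

Emit:
carry_out(
  series=[
    {"dx":0,"dy":0.001,"dz":0,"wx":0,"wy":0,"wz":0,"fingers":0.01},
    {"dx":0,"dy":0.001,"dz":0,"wx":0,"wy":3,"wz":0,"fingers":0.01},
    {"dx":0,"dy":0.001,"dz":0,"wx":0,"wy":6,"wz":0,"fingers":0.01},
    {"dx":0,"dy":0.001,"dz":0,"wx":0,"wy":9,"wz":0,"fingers":0.01},
    {"dx":0,"dy":0.001,"dz":0,"wx":0,"wy":12,"wz":0,"fingers":0.01},
    {"dx":0,"dy":0.001,"dz":0,"wx":0,"wy":15,"wz":0,"fingers":0.01},
    {"dx":0,"dy":0.001,"dz":0,"wx":0,"wy":15,"wz":0,"fingers":0.01},
    {"dx":0,"dy":0.001,"dz":0,"wx":0,"wy":15,"wz":0,"fingers":0.01},
  ],
)

```text
time: 6.3
eef_pos: [0.514, -0.0888, 0.0769]
orientation: [0.681, -0.193, 0.192, -0.679]
wrist_force: [-5.4, 4.5, 11.9]
gripper_width: 0.17
```

```bash
python3 st.py
```

```text
t 6.3 q [-0.401  0.202  1.876 -0.003  1.064 -1.419] F [-5.42  4.49 11.86] M [ 0.952  0.94  -0.064] p [ 0.514  -0.0888  0.0769] zyaw 58.39 g 0.0156
```

Emit:
carry_out(
  series=[
    {"dx":0,"dy":0.001,"dz":0,"wx":0,"wy":0,"wz":0,"fingers":0.01},
    {"dx":0,"dy":0.001,"dz":0,"wx":0,"wy":3,"wz":0,"fingers":0.01},
    {"dx":0,"dy":0.001,"dz":0,"wx":0,"wy":6,"wz":0,"fingers":0.01},
    {"dx":0,"dy":0.001,"dz":0,"wx":0,"wy":8,"wz":0,"fingers":0.01},
    {"dx":0,"dy":0.001,"dz":0,"wx":0,"wy":10,"wz":0,"fingers":0.01},
    {"dx":0,"dy":0.001,"dz":0,"wx":0,"wy":12,"wz":0,"fingers":0.01},
    {"dx":0,"dy":0.001,"dz":0,"wx":0,"wy":12,"wz":0,"fingers":0.01},
    {"dx":0,"dy":0.001,"dz":0,"wx":0,"wy":12,"wz":0,"fingers":0.01},
  ],
)

```text
time: 7.3
eef_pos: [0.514, -0.0887, 0.0766]
orientation: [0.658, -0.263, 0.262, -0.655]
wrist_force: [-3.6, 3.6, 7.6]
gripper_width: 0.172
```

```bash
python3 st.py
```

```text
t 7.3 q [-0.401  0.203  1.876 -0.004  1.064 -1.209] F [-3.59  3.64  7.65] M [ 0.79   0.581 -0.017] p [ 0.514  -0.0887  0.0766] zyaw 46.41 g 0.0158
```

Emit:
carry_out(
  series=[
    {"dx":0,"dy":0.001,"dz":0,"wx":0,"wy":0,"wz":0,"fingers":0.01},
    {"dx":0,"dy":0.0015,"dz":0,"wx":0,"wy":0,"wz":0,"fingers":0.01},
    {"dx":0,"dy":0.002,"dz":0,"wx":0,"wy":0,"wz":0,"fingers":0.01},
    {"dx":0,"dy":0.002,"dz":0,"wx":0,"wy":0,"wz":0,"fingers":0.01},
    {"dx":0,"dy":0.002,"dz":0,"wx":0,"wy":0,"wz":0,"fingers":0.01},
    {"dx":0,"dy":0.002,"dz":0,"wx":0,"wy":0,"wz":0,"fingers":0.01},
    {"dx":0,"dy":0.002,"dz":0,"wx":0,"wy":0,"wz":0,"fingers":0.01},
    {"dx":0,"dy":0.002,"dz":0,"wx":0,"wy":0,"wz":0,"fingers":0.01},
  ],
)

```text
time: 8.3
eef_pos: [0.514, -0.0886, 0.075]
orientation: [0.658, -0.263, 0.262, -0.655]
wrist_force: [-2.6, 2.8, 5.7]
gripper_width: 0.173
```

```bash
python3 st.py
```

```text
t 8.3 q [-0.401  0.206  1.876 -0.004  1.061 -1.209] F [-2.55  2.8   5.66] M [ 0.668  0.413 -0.281] p [ 0.514  -0.0886  0.075 ] zyaw 46.39 g 0.0159
```

Emit:
carry_out(
  series=[
    {"dx":0,"dy":0.001,"dz":0,"wx":0,"wy":1,"wz":0,"fingers":0.01},
    {"dx":0,"dy":0.001,"dz":0,"wx":0,"wy":2,"wz":0,"fingers":0.01},
    {"dx":0,"dy":0.001,"dz":0,"wx":0,"wy":4,"wz":0,"fingers":0.01},
    {"dx":0,"dy":0.002,"dz":0,"wx":0,"wy":5,"wz":0,"fingers":0.01},
    {"dx":0,"dy":0.003,"dz":0,"wx":0,"wy":5,"wz":0,"fingers":0.01},
    {"dx":0,"dy":0.003,"dz":0,"wx":0,"wy":5,"wz":0,"fingers":0.01},
    {"dx":0,"dy":0.003,"dz":0,"wx":0,"wy":5,"wz":0,"fingers":0.01},
    {"dx":0,"dy":0.003,"dz":0,"wx":0,"wy":5,"wz":0,"fingers":0.01},
  ],
)

```text
time: 9.3
eef_pos: [0.514, -0.0886, 0.0725]
orientation: [0.646, -0.291, 0.291, -0.643]
wrist_force: [-2.4, 3.4, 6.0]
gripper_width: 0.17
```

```bash
python3 st.py
```

```text
t 9.3 q [-0.401  0.21   1.877 -0.004  1.056 -1.121] F [-2.36  3.41  5.98] M [ 0.716  0.38  -0.009] p [ 0.514  -0.0886  0.0725] zyaw 41.41 g 0.0156
```

Emit:
carry_out(
  series=[
    {"dx":0,"dy":0.001,"dz":0,"wx":0,"wy":0,"wz":0,"fingers":0.01},
    {"dx":0,"dy":0.0015,"dz":0,"wx":0,"wy":0,"wz":0,"fingers":0.01},
    {"dx":0,"dy":0.002,"dz":0,"wx":0,"wy":0,"wz":0,"fingers":0.01},
    {"dx":0,"dy":0.002,"dz":0,"wx":0,"wy":0,"wz":0,"fingers":0.01},
    {"dx":0,"dy":0.002,"dz":0,"wx":0,"wy":0,"wz":0,"fingers":0.01},
    {"dx":0,"dy":0.002,"dz":0,"wx":0,"wy":0,"wz":0,"fingers":0.01},
    {"dx":0,"dy":0.002,"dz":0,"wx":0,"wy":0,"wz":0,"fingers":0.01},
    {"dx":0,"dy":0.002,"dz":0,"wx":0,"wy":0,"wz":0,"fingers":0.01},
  ],
)

```text
time: 10.3
eef_pos: [0.5141, -0.0886, 0.0711]
orientation: [0.646, -0.291, 0.29, -0.643]
wrist_force: [-2.4, 2.9, 6.6]
gripper_width: 0.177
```

```bash
python3 st.py
```

```text
t 10.3 q [-0.4    0.212  1.878 -0.004  1.053 -1.121] F [-2.4   2.88  6.65] M [0.575 0.489 0.037] p [ 0.5141 -0.0886  0.0711] zyaw 41.43 g 0.0163
```

Emit:
carry_out(
  series=[
    {"dx":0,"dy":0.001,"dz":0,"wx":0,"wy":0,"wz":0,"fingers":0.01},
    {"dx":0,"dy":0.0015,"dz":0,"wx":0,"wy":0,"wz":0,"fingers":0.01},
    {"dx":0,"dy":0.002,"dz":0,"wx":0,"wy":0,"wz":0,"fingers":0.01},
    {"dx":0,"dy":0.002,"dz":0,"wx":0,"wy":0,"wz":0,"fingers":0.01},
    {"dx":0,"dy":0.002,"dz":0,"wx":0,"wy":0,"wz":0,"fingers":0.01},
    {"dx":0,"dy":0.002,"dz":0,"wx":0,"wy":0,"wz":0,"fingers":0.01},
    {"dx":0,"dy":0.002,"dz":0,"wx":0,"wy":0,"wz":0,"fingers":0.01},
    {"dx":0,"dy":0.002,"dz":0,"wx":0,"wy":0,"wz":0,"fingers":0.01},
  ],
)

```text
time: 11.3
eef_pos: [0.5141, -0.0886, 0.0696]
orientation: [0.646, -0.291, 0.29, -0.643]
wrist_force: [-3.7, 3.3, 7.3]
gripper_width: 0.174
```

```bash
python3 st.py
```

```text
t 11.3 q [-0.4    0.215  1.878 -0.005  1.05  -1.121] F [-3.68  3.31  7.3 ] M [ 0.62   0.495 -0.042] p [ 0.5141 -0.0886  0.0696] zyaw 41.45 g 0.016
```

Still on the spring; continue.

Emit:
carry_out(
  series=[
    {"dx":0,"dy":0.001,"dz":0,"wx":0,"wy":0,"wz":0,"fingers":0.01},
    {"dx":0,"dy":0.0015,"dz":0,"wx":0,"wy":0,"wz":0,"fingers":0.01},
    {"dx":0,"dy":0.002,"dz":0,"wx":0,"wy":0,"wz":0,"fingers":0.01},
    {"dx":0,"dy":0.002,"dz":0,"wx":0,"wy":0,"wz":0,"fingers":0.01},
    {"dx":0,"dy":0.002,"dz":0,"wx":0,"wy":0,"wz":0,"fingers":0.01},
    {"dx":0,"dy":0.002,"dz":0,"wx":0,"wy":0,"wz":0,"fingers":0.01},
    {"dx":0,"dy":0.002,"dz":0,"wx":0,"wy":0,"wz":0,"fingers":0.01},
    {"dx":0,"dy":0.002,"dz":0,"wx":0,"wy":0,"wz":0,"fingers":0.01},
  ],
)

```text
time: 12.3
eef_pos: [0.5141, -0.0886, 0.0683]
orientation: [0.646, -0.291, 0.29, -0.643]
wrist_force: [-2.8, 3.4, 6.7]
gripper_width: 0.172
```

```bash
python3 st.py
```

```text
t 12.3 q [-0.4    0.217  1.878 -0.005  1.048 -1.121] F [-2.77  3.44  6.69] M [ 0.63   0.518 -0.014] p [ 0.5141 -0.0886  0.0683] zyaw 41.48 g 0.0158
```

Emit:
carry_out(
  series=[
    {"dx":0,"dy":0.001,"dz":0,"wx":0,"wy":0,"wz":0,"fingers":0.01},
    {"dx":0,"dy":0.0015,"dz":0,"wx":0,"wy":0,"wz":0,"fingers":0.01},
    {"dx":0,"dy":0.002,"dz":0,"wx":0,"wy":0,"wz":0,"fingers":0.01},
    {"dx":0,"dy":0.002,"dz":0,"wx":0,"wy":0,"wz":0,"fingers":0.01},
    {"dx":0,"dy":0.002,"dz":0,"wx":0,"wy":0,"wz":0,"fingers":0.01},
    {"dx":0,"dy":0.002,"dz":0,"wx":0,"wy":0,"wz":0,"fingers":0.01},
    {"dx":0,"dy":0.002,"dz":0,"wx":0,"wy":0,"wz":0,"fingers":0.01},
    {"dx":0,"dy":0.002,"dz":0,"wx":0,"wy":0,"wz":0,"fingers":0.01},
  ],
)

```text
time: 13.3
eef_pos: [0.5142, -0.0886, 0.0678]
orientation: [0.647, -0.291, 0.29, -0.643]
wrist_force: [-6.2, 3.7, 13.7]
gripper_width: 0.174
```

```bash
python3 st.py
```

```text
t 13.3 q [-0.4    0.218  1.878 -0.006  1.047 -1.121] F [-6.16  3.67 13.73] M [ 0.887  1.074 -0.008] p [ 0.5142 -0.0886  0.0678] zyaw 41.51 g 0.016
```

Emit:
carry_out(
  series=[
    {"dx":0,"dy":0.0015,"dz":0,"wx":0,"wy":3,"wz":0,"fingers":0.01},
    {"dx":0,"dy":0.0017,"dz":0,"wx":0,"wy":6,"wz":0,"fingers":0.01},
    {"dx":0,"dy":0.0017,"dz":0,"wx":0,"wy":9,"wz":0,"fingers":0.01},
    {"dx":0,"dy":0.0017,"dz":0,"wx":0,"wy":12,"wz":0,"fingers":0.01},
    {"dx":0,"dy":0.0017,"dz":0,"wx":0,"wy":15,"wz":0,"fingers":0.01},
    {"dx":0,"dy":0.0017,"dz":0,"wx":0,"wy":18,"wz":0,"fingers":0.01},
    {"dx":0,"dy":0.0017,"dz":0,"wx":0,"wy":21,"wz":0,"fingers":0.01},
    {"dx":0,"dy":0.0017,"dz":0,"wx":0,"wy":21,"wz":0,"fingers":0.01},
  ],
)

```text
time: 14.3
eef_pos: [0.5143, -0.0886, 0.0678]
orientation: [0.583, -0.403, 0.403, -0.579]
wrist_force: [-6.4, 4.1, 14.6]
gripper_width: 0.172
```

```bash
cat > look.py <<'E'
import sys;from bench import eyes;import cv2
for n,b in [("scene",(225,210,105,80)),("side",(245,240,105,80))]:
    im=eyes.capture(n)[:,:,::-1];x,y,w,h=b
    cv2.imwrite(f"pics/{n}{sys.argv[1]}.png",cv2.resize(im[y:y+h,x:x+w],(w*7,h*7),interpolation=cv2.INTER_CUBIC))
E
python3 st.py; python3 look.py 3
```

```text
t 14.3 q [-0.399  0.219  1.877 -0.006  1.047 -0.754] F [-6.41  4.07 14.64] M [0.943 1.118 0.112] p [ 0.5143 -0.0886  0.0678] zyaw 20.54 g 0.0158
```

View pics/scene3.png

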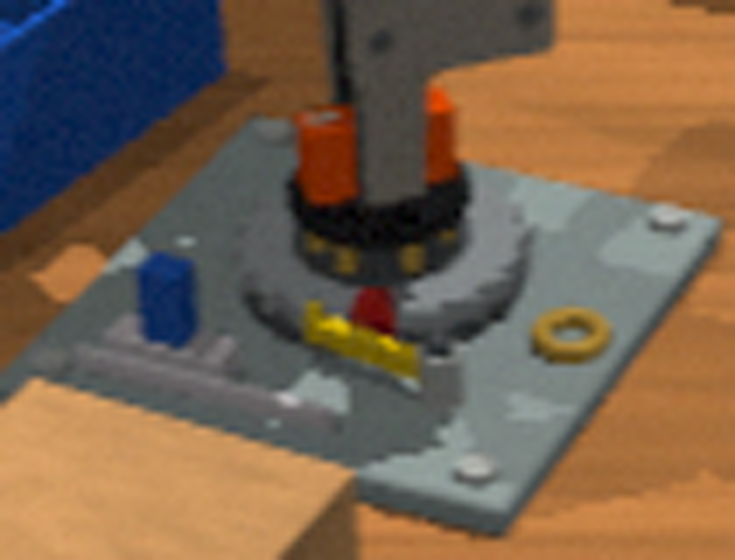

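View pics/side3.png

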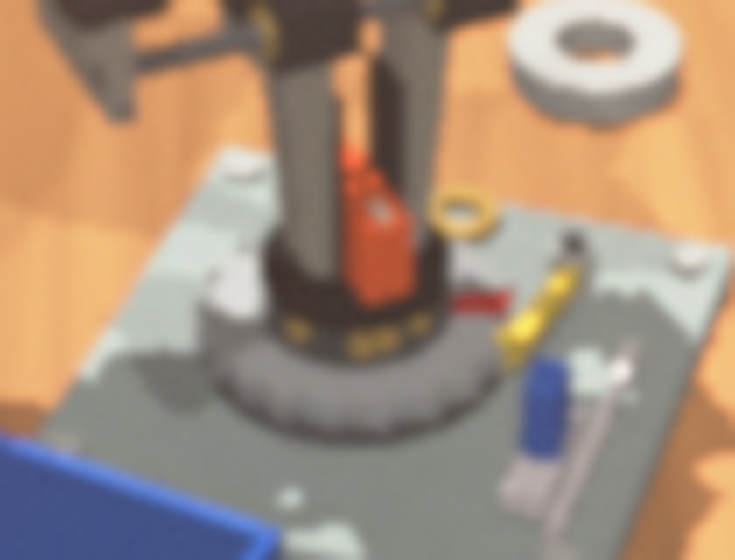

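```bash
cat > pred.py <<'E'
from bench import eyes
from h import *
a=-.4;M=np.array([[np.cos(a),-np.sin(a)],[np.sin(a),np.cos(a)]])
def Wd(l): return np.r_[M@np.array(l[:2])+[.5145,-.0867],l[2]]
for n,b in [("scene",(225,210)),("side",(245,240))]:
    c=eyes.get_calibration(n)
    f=lambda p:((proj(c,p)[0]-b+.5)*7).round()
    print(n,"pawl",f(Wd((.0475,0,.031))),"pivot",f(Wd((.056,.048,.031))),"tab",f(Wd((.0725,-.04,.052))),f(Wd((.0725,-.014,.052))))
    for w in [1.32,1.45,1.634,1.8,1.948,2.05,2.262]:
        t=-.106+1.948-w
        print(w,f(Wd((.047*np.cos(t),.047*np.sin(t),.028))),f(Wd((.038*np.cos(t),.038*np.sin(t),.028))))
E
python3 pred.py
```

```text
scene pawl [319. 303.] pivot [445. 349.] tab [165. 261.] [239. 278.]
1.32 [395. 315.] [393. 300.]
1.45 [376. 316.] [378. 300.]
1.634 [349. 315.] [356. 299.]
1.8 [326. 311.] [338. 296.]
1.948 [307. 306.] [322. 292.]
2.05 [295. 302.] [312. 289.]
2.262 [273. 291.] [295. 280.]
side pawl [503. 325.] pivot [573. 240.] tab [548. 368.] [572. 315.]
1.32 [504. 283.] [476. 287.]
1.45 [507. 295.] [479. 297.]
1.634 [508. 313.] [479. 311.]
1.8 [503. 329.] [475. 323.]
1.948 [496. 342.] [469. 334.]
2.05 [489. 351.] [463. 341.]
2.262 [470. 368.] [448. 355.]
```

Emit:
carry_out(
  series=[
    {"dx":0,"dy":0.0015,"dz":0,"wx":0,"wy":3,"wz":0,"fingers":0.01},
    {"dx":0,"dy":0.0015,"dz":0,"wx":0,"wy":6,"wz":0,"fingers":0.01},
    {"dx":0,"dy":0.0015,"dz":0,"wx":0,"wy":10,"wz":0,"fingers":0.01},
    {"dx":0,"dy":0.0015,"dz":0,"wx":0,"wy":14,"wz":0,"fingers":0.01},
    {"dx":0,"dy":0.0015,"dz":0,"wx":0,"wy":18,"wz":0,"fingers":0.01},
    {"dx":0,"dy":0.0015,"dz":0,"wx":0,"wy":21,"wz":0,"fingers":0.01},
    {"dx":0,"dy":0.0015,"dz":0,"wx":0,"wy":24,"wz":0,"fingers":0.01},
    {"dx":0,"dy":0.0015,"dz":0,"wx":0,"wy":24,"wz":0,"fingers":0.01},
  ],
)

```text
time: 15.4
eef_pos: [0.5145, -0.0885, 0.0678]
orientation: [0.487, -0.515, 0.515, -0.483]
wrist_force: [-5.3, 3.9, 14.3]
gripper_width: 0.17
```

```bash
python3 st.py; python3 look.py 4
```

```text
t 15.4 q [-0.399  0.22   1.876 -0.007  1.048 -0.336] F [-5.32  3.87 14.27] M [0.889 1.031 0.179] p [ 0.5145 -0.0885  0.0678] zyaw -3.41 g 0.0156
```

View pics/scene4.png

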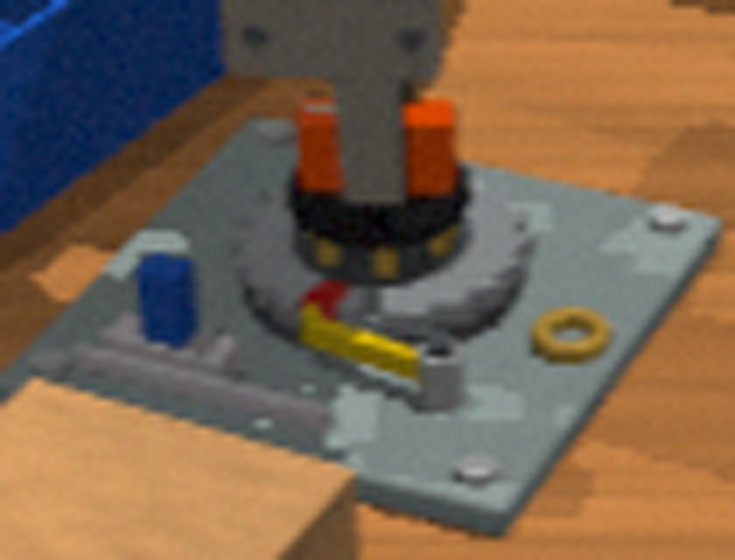

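View pics/side4.png

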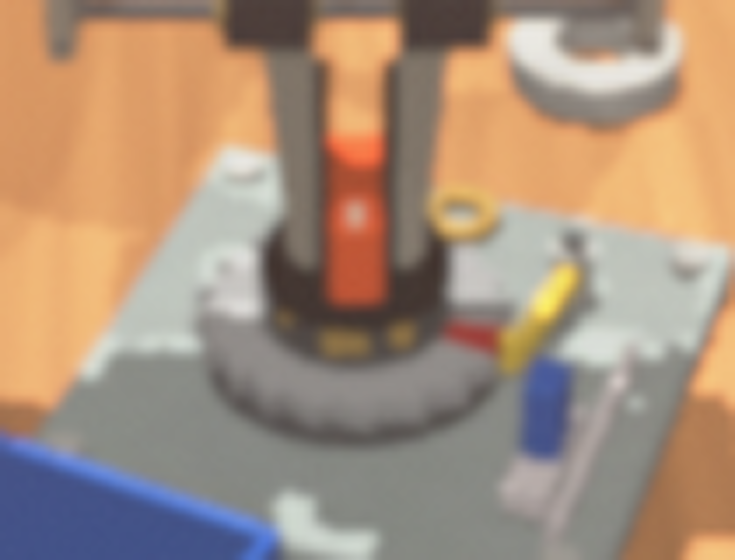

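Emit:
carry_out(
  series=[
    {"dx":0,"dy":0.0015,"dz":0,"wx":0,"wy":2,"wz":0,"fingers":0.01},
    {"dx":0,"dy":0.0015,"dz":0,"wx":0,"wy":4,"wz":0,"fingers":0.01},
    {"dx":0,"dy":0.0015,"dz":0,"wx":0,"wy":6,"wz":0,"fingers":0.01},
    {"dx":0,"dy":0.0015,"dz":0,"wx":0,"wy":8,"wz":0,"fingers":0.01},
    {"dx":0,"dy":0.0015,"dz":0,"wx":0,"wy":10,"wz":0,"fingers":0.01},
    {"dx":0,"dy":0.0015,"dz":0,"wx":0,"wy":11,"wz":0,"fingers":0.01},
    {"dx":0,"dy":0.0015,"dz":0,"wx":0,"wy":11,"wz":0,"fingers":0.01},
    {"dx":0,"dy":0.0015,"dz":0,"wx":0,"wy":11,"wz":0,"fingers":0.01},
  ],
)

```text
time: 16.5
eef_pos: [0.5147, -0.0885, 0.0678]
orientation: [0.436, -0.558, 0.559, -0.431]
wrist_force: [-5.7, 4.2, 12.7]
gripper_width: 0.174
```

```bash
python3 st.py; python3 look.py 5
```

```text
t 16.5 q [-0.398  0.22   1.876 -0.007  1.048 -0.145] F [-5.71  4.21 12.72] M [0.819 1.072 0.123] p [ 0.5147 -0.0885  0.0678] zyaw -14.33 g 0.016
```

View pics/scene5.png

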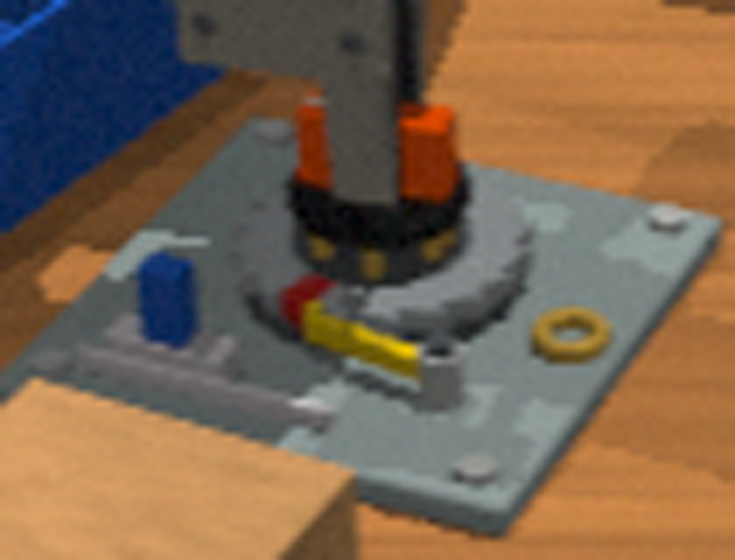

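View pics/side5.png

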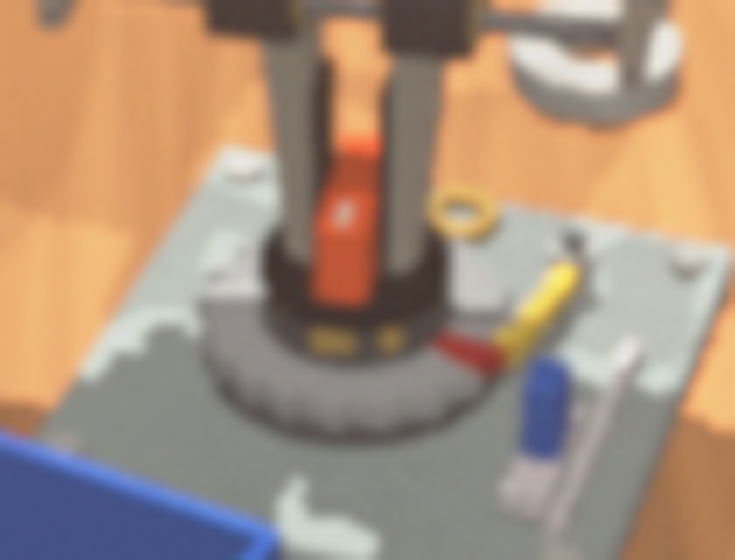

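Emit:
carry_out(
  series=[
    {"dx":0,"dy":0.0015,"dz":0,"wx":0,"wy":2,"wz":0,"fingers":0.01},
    {"dx":0,"dy":0.0015,"dz":0,"wx":0,"wy":4,"wz":0,"fingers":0.01},
    {"dx":0,"dy":0.0015,"dz":0,"wx":0,"wy":4,"wz":0,"fingers":0.01},
    {"dx":0,"dy":0.0015,"dz":0,"wx":0,"wy":4,"wz":0,"fingers":0.01},
    {"dx":0,"dy":0.0015,"dz":0,"wx":0,"wy":4,"wz":0,"fingers":0.01},
    {"dx":0,"dy":0.0015,"dz":0,"wx":0,"wy":4,"wz":0,"fingers":0.01},
    {"dx":0,"dy":0.0015,"dz":0,"wx":0,"wy":4,"wz":0,"fingers":0.01},
    {"dx":0,"dy":0.0015,"dz":0,"wx":0,"wy":4,"wz":0,"fingers":0.01},
  ],
)

```text
time: 17.6
eef_pos: [0.5147, -0.0885, 0.0678]
orientation: [0.417, -0.573, 0.573, -0.412]
wrist_force: [-5.7, 3.7, 13.3]
gripper_width: 0.171
```

```bash
python3 st.py; python3 look.py 6
python3 - <<'E'
import cv2,numpy as np
a=[cv2.imread(f"pics/scene{i}.png")[220:420,200:500] for i in (3,4,5,6)]
b=[cv2.imread(f"pics/side{i}.png")[200:400,400:700] for i in (3,4,5,6)]
cv2.imwrite("pics/cmp6.png",cv2.resize(np.vstack([np.hstack(a),np.hstack(b)]),(800,267*1)))
E
```

```text
t 17.6 q [-0.398  0.221  1.875 -0.008  1.049 -0.075] F [-5.66  3.66 13.31] M [0.922 1.124 0.105] p [ 0.5147 -0.0885  0.0678] zyaw -18.28 g 0.0157
```

View pics/cmp6.png

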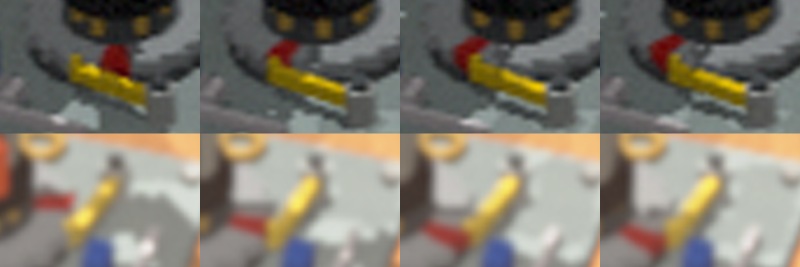

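View pics/scene6.png

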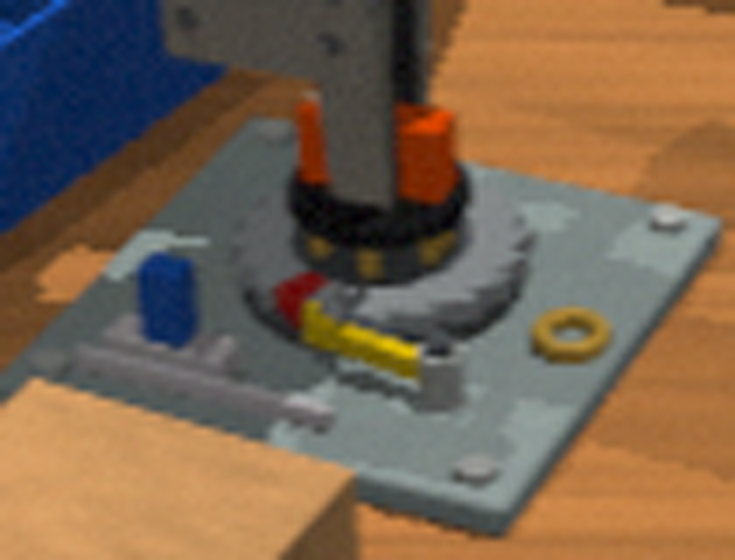

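Emit:
carry_out(
  series=[
    {"dx":0,"dy":0.0013,"dz":0,"wx":0,"wy":-2,"wz":0,"fingers":0.01},
    {"dx":0,"dy":0.0013,"dz":0,"wx":0,"wy":-4,"wz":0,"fingers":0.01},
    {"dx":0,"dy":0.0013,"dz":0,"wx":0,"wy":-6,"wz":0,"fingers":0.01},
    {"dx":0,"dy":0.0013,"dz":0,"wx":0,"wy":-8,"wz":0,"fingers":0.01},
    {"dx":0,"dy":0.0013,"dz":0,"wx":0,"wy":-10,"wz":0,"fingers":0.01},
    {"dx":0,"dy":0.0013,"dz":0,"wx":0,"wy":-12,"wz":0,"fingers":0.01},
    {"dx":0,"dy":0.0013,"dz":0,"wx":0,"wy":-14,"wz":0,"fingers":0.01},
    {"dx":0,"dy":0.0013,"dz":0,"wx":0,"wy":-14,"wz":0,"fingers":0.01},
  ],
)

```text
time: 18.7
eef_pos: [0.5146, -0.0885, 0.0678]
orientation: [-0.484, 0.518, -0.518, 0.478]
wrist_force: [-5.5, 3.0, 13.0]
gripper_width: 0.169
```

```bash
python3 st.py; python3 look.py 7
```

```text
t 18.7 q [-0.398  0.221  1.875 -0.008  1.049 -0.32 ] F [-5.5   2.97 12.97] M [ 0.775  1.118 -0.066] p [ 0.5146 -0.0885  0.0678] zyaw -4.23 g 0.0155
```

View pics/scene7.png

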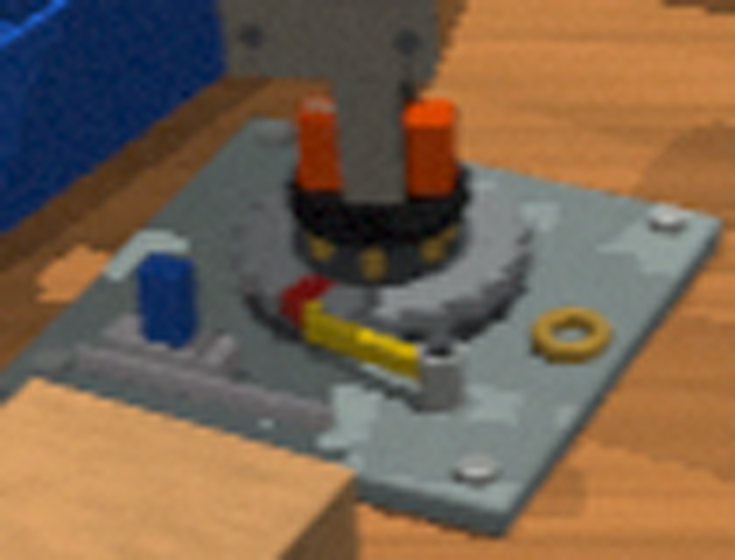

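View pics/side7.png

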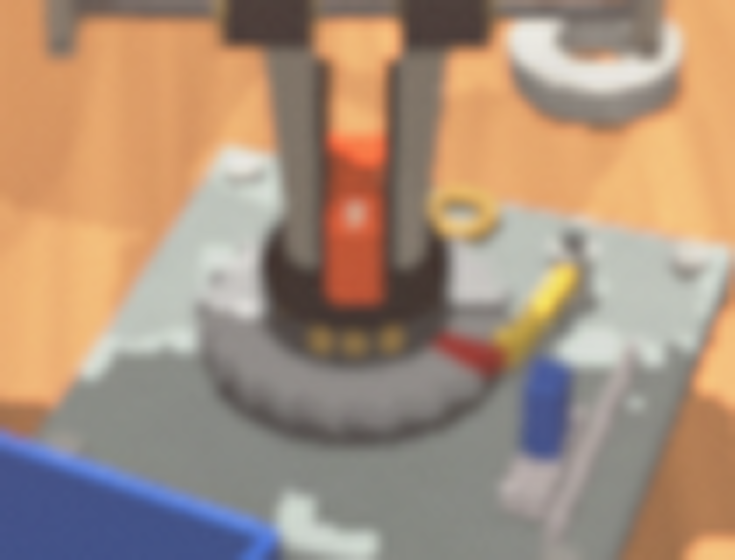

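Emit:
carry_out(
  series=[
    {"dx":0,"dy":-0.001,"dz":0,"wx":0,"wy":0,"wz":0,"fingers":0.01},
    {"dx":0,"dy":-0.003,"dz":0,"wx":0,"wy":0,"wz":0,"fingers":0.01},
    {"dx":0,"dy":-0.005,"dz":0,"wx":0,"wy":0,"wz":0,"fingers":0.01},
    {"dx":0,"dy":-0.007,"dz":0,"wx":0,"wy":0,"wz":0,"fingers":0.01},
    {"dx":0,"dy":-0.009,"dz":0,"wx":0,"wy":0,"wz":0,"fingers":0.01},
    {"dx":0,"dy":-0.0105,"dz":0,"wx":0,"wy":0,"wz":0,"fingers":0.01},
    {"dx":0,"dy":-0.0115,"dz":0,"wx":0,"wy":0,"wz":0,"fingers":0.01},
    {"dx":0,"dy":-0.0115,"dz":0,"wx":0,"wy":0,"wz":0,"fingers":0.01},
  ],
)

```text
time: 19.8
eef_pos: [0.5146, -0.0884, 0.079]
orientation: [-0.484, 0.518, -0.518, 0.478]
wrist_force: [-1.8, 1.6, 0.9]
gripper_width: 0.17
```

```bash
python3 st.py
```

```text
t 19.8 q [-0.398  0.203  1.87  -0.008  1.072 -0.319] F [-1.83  1.58  0.93] M [0.405 0.19  0.023] p [ 0.5146 -0.0884  0.079 ] zyaw -4.25 g 0.0156
```

Emit:
carry_out(
  series=[
    {"dx":0,"dy":0,"dz":0,"wx":0,"wy":0,"wz":0,"fingers":0.045},
    {"dx":0,"dy":0,"dz":0,"wx":0,"wy":0,"wz":0,"fingers":0.045},
    {"dx":0,"dy":-0.01,"dz":0,"wx":0,"wy":0,"wz":0,"fingers":0.045},
    {"dx":0,"dy":-0.035,"dz":0,"wx":0,"wy":0,"wz":0,"fingers":0.045},
    {"dx":0,"dy":-0.065,"dz":0,"wx":0,"wy":6,"wz":0,"fingers":0.03},
    {"dx":0,"dy":-0.09,"dz":0,"wx":0,"wy":12,"wz":0,"fingers":0.01},
    {"dx":0,"dy":-0.11,"dz":0,"wx":0,"wy":18.7,"wz":0,"fingers":0},
    {"dx":0,"dy":-0.11,"dz":0,"wx":0,"wy":18.7,"wz":0,"fingers":0},
  ],
)

```text
time: 20.8
eef_pos: [0.5167, -0.0885, 0.1914]
orientation: [0.393, -0.587, 0.591, -0.389]
wrist_force: [0.1, -0.5, -0.5]
gripper_width: 0.078
```

```bash
python3 st.py; python3 look.py 8
python3 - <<'E'
from bench import arm, eyes
from h import *
import pickle
c=eyes.get_calibration("wrist");im=eyes.capture("wrist");cv2.imwrite("pics/w8.png",im[:,:,::-1]);pickle.dump(c,open("w8.pkl","wb"))
E
```

```text
t 20.8 q [-0.396  0.061  1.784 -0.008  1.295  0.005] F [ 0.07 -0.49 -0.47] M [-0.036  0.052  0.049] p [ 0.5167 -0.0885  0.1914] zyaw -22.87 g 0.0072
```

View pics/w8.png

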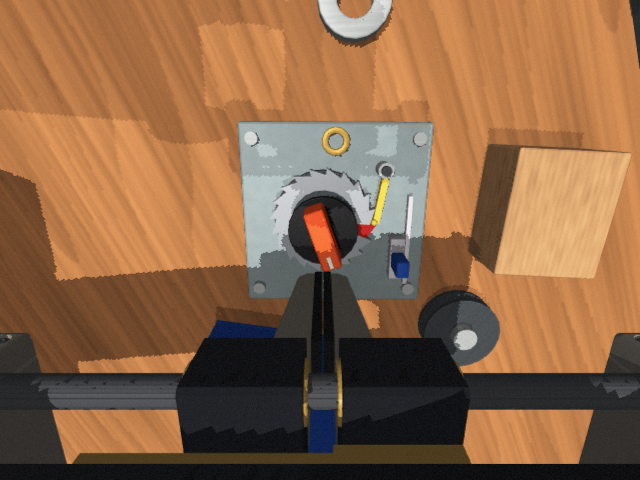

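View pics/scene8.png

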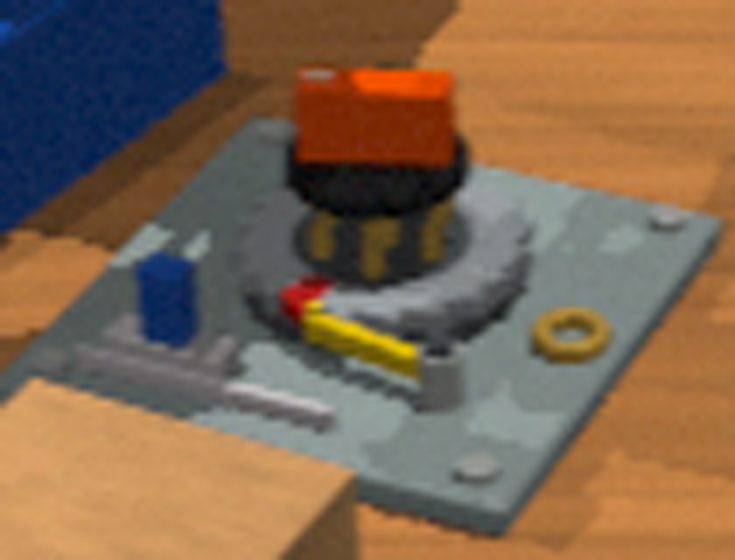

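Run:
```python
from h import *
import pickle
c=pickle.load(open("w8.pkl","rb"));im=cv2.imread("pics/w8.png")
cv2.imwrite("pics/w8c.png",cv2.resize(im[150:350,330:520],(760,800))[:600]);cv2.imwrite("pics/w8c.png",cv2.resize(im[200:340,340:500],(685,600),interpolation=cv2.INTER_CUBIC))
a=-.4;M=np.array([[np.cos(a),-np.sin(a)],[np.sin(a),np.cos(a)]]);o=np.array([.5145,-.0867])
U=lambda u,v,z:((M.T@(unproj(c,u,v,z)[:2]-o))*1e3).round(1)
print("corners",U(239,122,.012),U(433,122,.012),U(418,298,.012),U(248,298,.012))
print("axis flange",U(323,229,.060)); print("pulley",U(458,318,.034),"edge",U(420,320,.034), "pawl",U(376,226,.031),"red",U(365,231,.028))
```

```text
corners [-74.7  88.2] [101.   88.6] [102.3 -88.3] [-77.5 -89. ]
axis flange [1.7 1.5]
pulley [137.6 -98.9] edge [  99.7 -101.3] pawl [51.1 -4. ] red [41.4 -9.8]
```

View pics/w8c.png

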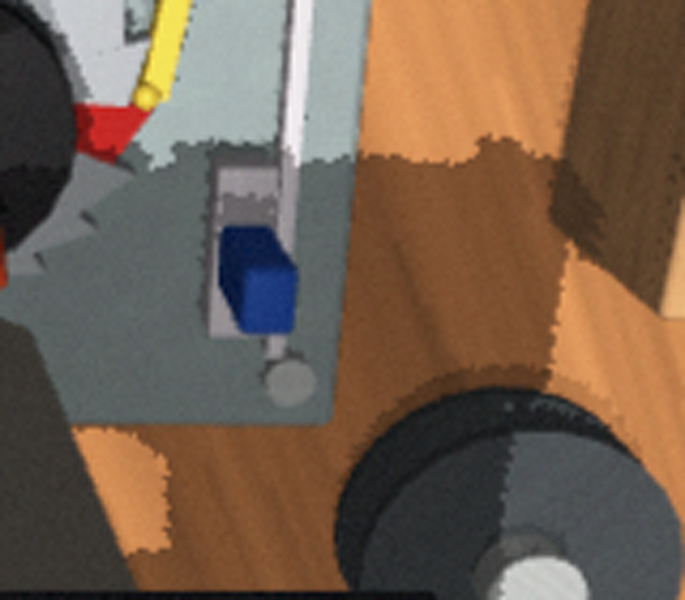

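Run:
```python
from h import *
import pickle
c=pickle.load(open("w8.pkl","rb"))
a=-.4;M=np.array([[np.cos(a),-np.sin(a)],[np.sin(a),np.cos(a)]]);o=np.array([.5145,-.0867])
U=lambda u,v,z:((M.T@(unproj(c,u,v,z)[:2]-o))*1e3).round(1)
for p in [(245,268),(297,268),(297,333),(240,333),(270,300)]: print(U(340+p[0]/4.28,200+p[1]/4.28,.052))
t=np.array([.5167,-.0885])
m=M.T@(t-o)*1e3; print("tcp in unit",m)
```

```text
[ 68.5 -32.1]
[ 79.4 -32.1]
[ 80.5 -46.9]
[ 68.4 -47. ]
[ 74.3 -39.4]
tcp in unit [ 2.7272872  -0.80118944]
```

Emit:
carry_out(
  series=[
    {"dx":0.03,"dy":0.01,"dz":0.03,"wx":0,"wy":0,"wz":0,"fingers":0},
    {"dx":0.06,"dy":0.02,"dz":0.06,"wx":0,"wy":0,"wz":0,"fingers":0},
    {"dx":0.065,"dy":0.04,"dz":0.07,"wx":0,"wy":0,"wz":0,"fingers":0},
    {"dx":0.065,"dy":0.07,"dz":0.07,"wx":0,"wy":0,"wz":0,"fingers":0},
    {"dx":0.065,"dy":0.1,"dz":0.07,"wx":0,"wy":0,"wz":0,"fingers":0},
    {"dx":0.065,"dy":0.12,"dz":0.07,"wx":0,"wy":0,"wz":0,"fingers":0},
    {"dx":0.065,"dy":0.12,"dz":0.07,"wx":0,"wy":0,"wz":0,"fingers":0},
    {"dx":0.065,"dy":0.12,"dz":0.07,"wx":0,"wy":0,"wz":0,"fingers":0},
  ],
)

```text
time: 21.95
eef_pos: [0.5538, -0.1757, 0.0693]
orientation: [0.394, -0.589, 0.59, -0.388]
wrist_force: [0.7, -0.5, -0.0]
gripper_width: 0.004
```

```bash
python3 st.py; python3 look.py 9
python3 - <<'E'
from bench import arm, eyes
from h import *
im=eyes.capture("wrist");cv2.imwrite("pics/w9.png",im[:,:,::-1])
s=arm.get_state();a=-.4;M=np.array([[np.cos(a),-np.sin(a)],[np.sin(a),np.cos(a)]]);print(M.T@(s["eef_pos"][:2]-[.5145,-.0867]))
E
```

```text
t 21.95 q [-0.511  0.354  1.705 -0.009  1.085 -0.108] F [ 0.69 -0.47 -0.01] M [-0.026  0.034 -0.006] p [ 0.5538 -0.1757  0.0693] zyaw -22.82 g 0.0004
[ 0.07111754 -0.06667169]
```

View pics/w9.png

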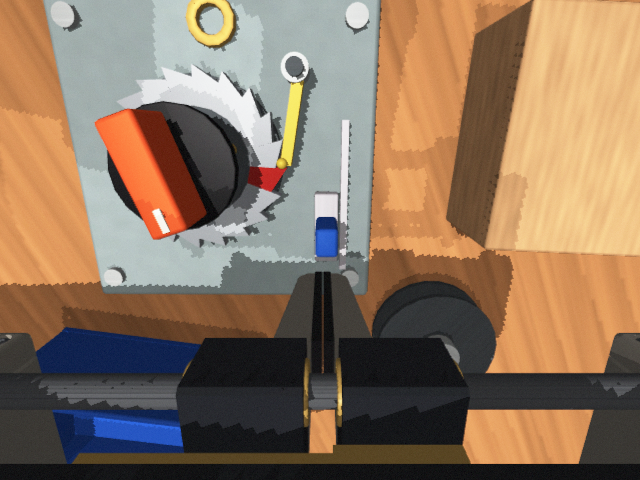

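View pics/scene9.png

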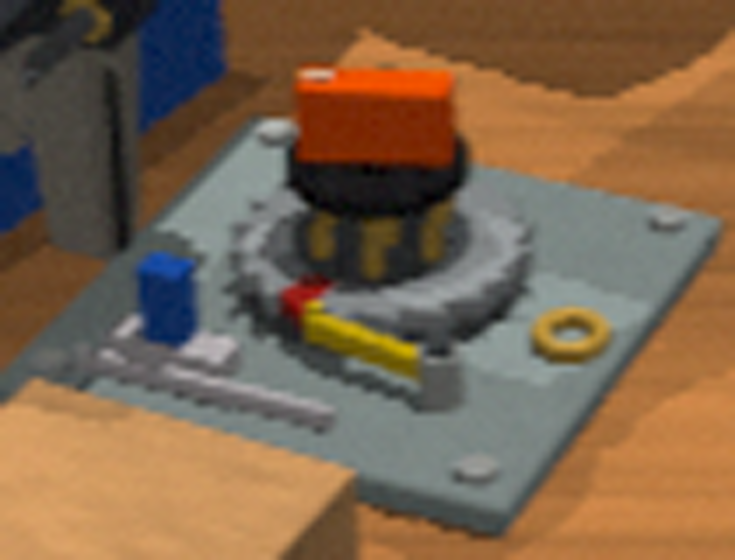

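Emit:
carry_out(
  series=[
    {"dx":0,"dy":0.01,"dz":0.0015,"wx":0,"wy":0,"wz":0,"fingers":0},
    {"dx":0,"dy":0.018,"dz":0.0015,"wx":0,"wy":0,"wz":0,"fingers":0},
    {"dx":-0.002,"dy":0.018,"dz":0.0015,"wx":0,"wy":0,"wz":0,"fingers":0},
    {"dx":-0.007,"dy":0.018,"dz":0.0015,"wx":0,"wy":0,"wz":0,"fingers":0},
    {"dx":-0.012,"dy":0.018,"dz":0.0015,"wx":0,"wy":0,"wz":0,"fingers":0},
    {"dx":-0.017,"dy":0.018,"dz":0.0015,"wx":0,"wy":0,"wz":0,"fingers":0},
    {"dx":-0.022,"dy":0.018,"dz":0.0015,"wx":0,"wy":0,"wz":0,"fingers":0},
    {"dx":-0.027,"dy":0.018,"dz":0.0015,"wx":0,"wy":0,"wz":0,"fingers":0},
  ],
)

```text
time: 23.1
eef_pos: [0.5659, -0.1513, 0.0515]
orientation: [0.394, -0.588, 0.59, -0.388]
wrist_force: [-0.9, -2.4, -0.7]
gripper_width: -0.001
```

```bash
cat > un.py <<'E'
from bench import arm
from h import *
s=arm.get_state();a=-.4;M=np.array([[np.cos(a),-np.sin(a)],[np.sin(a),np.cos(a)]]);print(M.T@(s["eef_pos"][:2]-[.5145,-.0867]),M.T@s["wrist_force"][:2])
E
python3 st.py; python3 un.py
```

```text
t 23.1 q [-0.463  0.391  1.697 -0.009  1.056 -0.06 ] F [-0.88 -2.43 -0.66] M [-0.483  0.27  -0.044] p [ 0.5659 -0.1513  0.0515] zyaw -22.83 g -0.0001
[ 0.0725564  -0.03950707] [ 0.13916843 -2.58377608]
```

Emit:
carry_out(
  series=[
    {"dx":-0.002,"dy":0,"dz":0,"wx":0,"wy":0,"wz":0,"fingers":0},
    {"dx":-0.004,"dy":0,"dz":0,"wx":0,"wy":0,"wz":0,"fingers":0},
    {"dx":-0.006,"dy":0,"dz":0,"wx":0,"wy":0,"wz":0,"fingers":0},
    {"dx":-0.007,"dy":0,"dz":0,"wx":0,"wy":0,"wz":0,"fingers":0},
    {"dx":-0.008,"dy":0,"dz":0,"wx":0,"wy":0,"wz":0,"fingers":0},
    {"dx":-0.009,"dy":0,"dz":0,"wx":0,"wy":0,"wz":0,"fingers":0},
    {"dx":-0.009,"dy":0,"dz":0,"wx":0,"wy":0,"wz":0,"fingers":0},
    {"dx":-0.009,"dy":0,"dz":0,"wx":0,"wy":0,"wz":0,"fingers":0},
  ],
)

```text
time: 24.1
eef_pos: [0.5682, -0.1462, 0.0517]
orientation: [0.396, -0.587, 0.591, -0.387]
wrist_force: [-7.9, -13.3, 0.7]
gripper_width: 0.005
```

```bash
python3 st.py; python3 un.py
```

```text
t 24.1 q [-0.45   0.394  1.693 -0.016  1.057 -0.045] F [ -7.91 -13.32   0.67] M [-2.28   1.324  0.026] p [ 0.5682 -0.1462  0.0517] zyaw -22.8 g 0.0004
[ 0.07266689 -0.0338561 ] [ -2.09886474 -15.35417337]
```

```bash
python3 look.py 10
python3 - <<'E'
from bench import arm, eyes
from h import *
import pickle
c=eyes.get_calibration("wrist");im=eyes.capture("wrist");cv2.imwrite("pics/w10.png",im[:,:,::-1]);pickle.dump(c,open("w10.pkl","wb"))
E
```

```text
(no output)
```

View pics/w10.png

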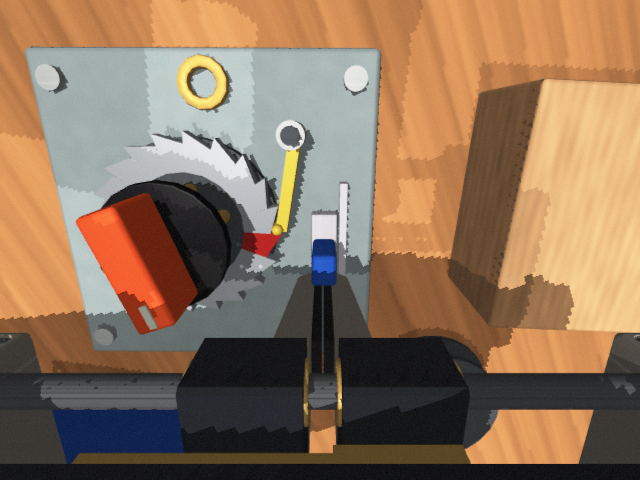

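View pics/scene10.png

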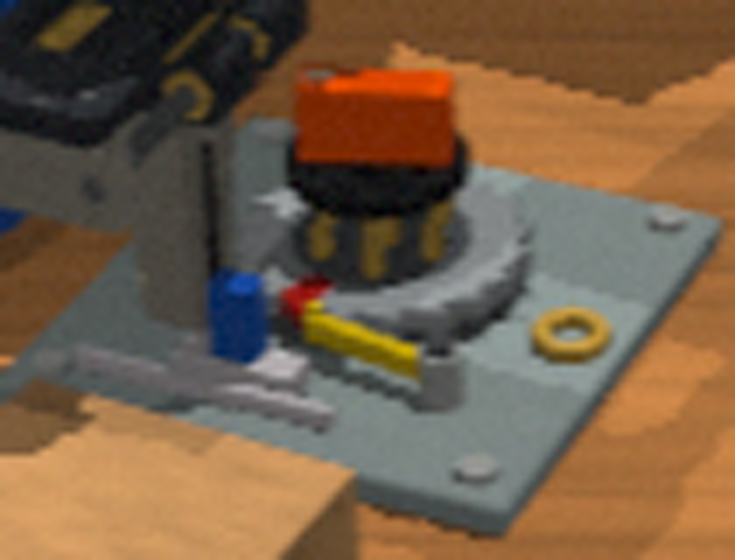

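Emit:
carry_out(
  series=[
    {"dx":-0.0035,"dy":0,"dz":0,"wx":0,"wy":0,"wz":0,"fingers":0},
    {"dx":-0.0035,"dy":0,"dz":0,"wx":0,"wy":0,"wz":0,"fingers":0},
    {"dx":0,"dy":0,"dz":0,"wx":0,"wy":0,"wz":0,"fingers":0},
    {"dx":0.006,"dy":0,"dz":0,"wx":0,"wy":0,"wz":0,"fingers":0},
    {"dx":0.012,"dy":0,"dz":0,"wx":0,"wy":0,"wz":0,"fingers":0},
    {"dx":0.012,"dy":-0.02,"dz":0,"wx":0,"wy":0,"wz":0,"fingers":0},
    {"dx":0.012,"dy":-0.06,"dz":0,"wx":0,"wy":0,"wz":0,"fingers":0},
    {"dx":0.012,"dy":-0.1,"dz":0,"wx":0,"wy":0,"wz":0,"fingers":0},
  ],
)

```text
time: 25.25
eef_pos: [0.5647, -0.1558, 0.1544]
orientation: [0.396, -0.587, 0.591, -0.387]
wrist_force: [0.8, -0.2, -0.5]
gripper_width: 0.004
```

Emit:
carry_out(
  series=[
    {"dx":0,"dy":-0.03,"dz":-0.02,"wx":0,"wy":0,"wz":0,"fingers":0},
    {"dx":0,"dy":-0.05,"dz":-0.04,"wx":0,"wy":0,"wz":0,"fingers":0},
    {"dx":0,"dy":-0.05,"dz":-0.05,"wx":0,"wy":0,"wz":0,"fingers":0},
    {"dx":0,"dy":-0.05,"dz":-0.05,"wx":0,"wy":0,"wz":0,"fingers":0},
    {"dx":0,"dy":-0.05,"dz":-0.05,"wx":0,"wy":0,"wz":0,"fingers":0},
    {"dx":0,"dy":-0.05,"dz":-0.05,"wx":0,"wy":0,"wz":0,"fingers":0},
    {"dx":0,"dy":-0.05,"dz":-0.05,"wx":0,"wy":0,"wz":0,"fingers":0},
    {"dx":0,"dy":-0.05,"dz":-0.05,"wx":0,"wy":0,"wz":0,"fingers":0},
  ],
)

```text
time: 26.25
eef_pos: [0.519, -0.1359, 0.2042]
orientation: [0.396, -0.587, 0.591, -0.387]
wrist_force: [0.3, -0.0, 0.8]
gripper_width: 0.006
```

```bash
python3 st.py; python3 look.py 11
python3 - <<'E'
from bench import arm, eyes
from h import *
import pickle
c=eyes.get_calibration("wrist");im=eyes.capture("wrist");cv2.imwrite("pics/w11.png",im[:,:,::-1]);pickle.dump(c,open("w11.pkl","wb"))
E
```

```text
t 26.25 q [-0.474  0.084  1.733 -0.014  1.325 -0.073] F [ 0.27 -0.    0.78] M [-0.038  0.103  0.046] p [ 0.519  -0.1359  0.2042] zyaw -22.8 g 0.0006
```

View pics/w11.png

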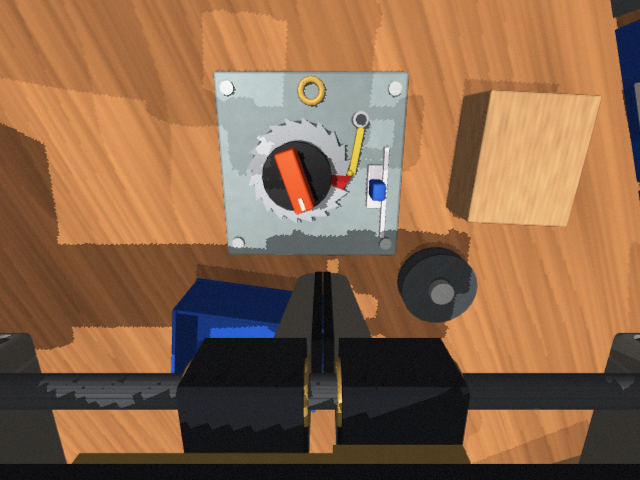

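View pics/side11.png

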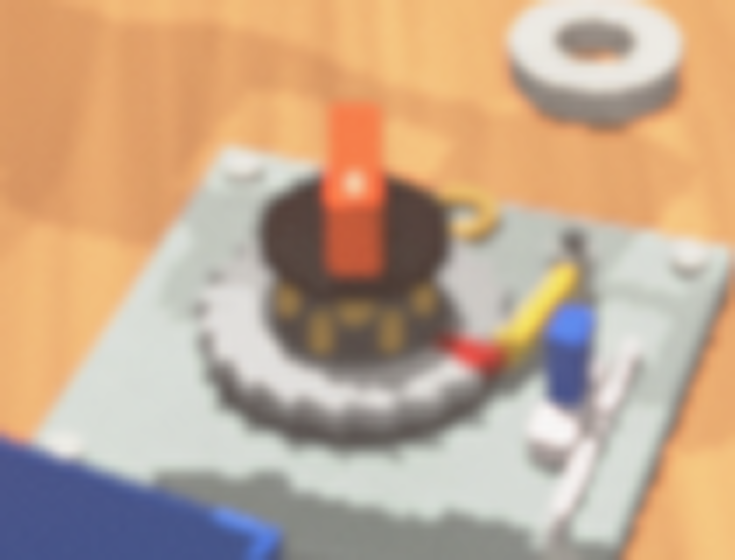

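View pics/scene11.png

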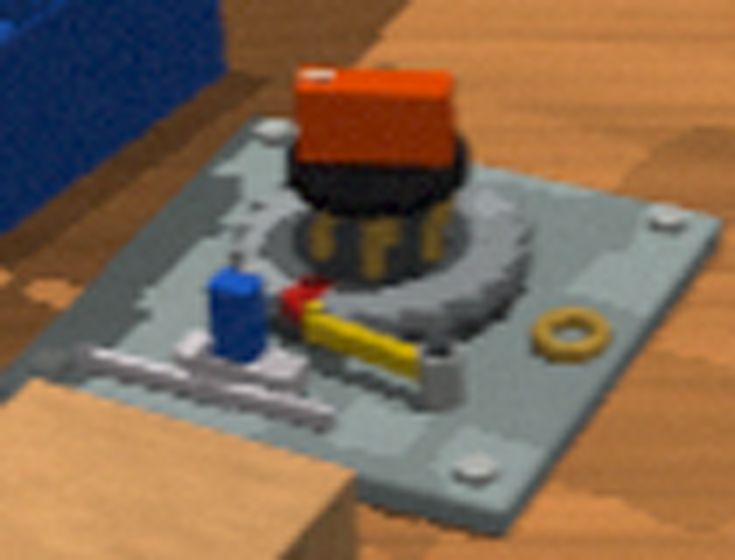

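Run:
```python
from h import *
import pickle
c=pickle.load(open("w11.pkl","rb"));im=cv2.imread("pics/w11.png")
b=cv2.inRange(cv2.cvtColor(im,cv2.COLOR_BGR2HSV),(105,120,60),(130,255,255));b[:160]=0;b[215:]=0;b[:,:350]=0;b[:,400:]=0
v,u=np.nonzero(b);print(u.min(),u.max(),v.min(),v.max())
a=-.4;M=np.array([[np.cos(a),-np.sin(a)],[np.sin(a),np.cos(a)]]);o=np.array([.5145,-.0867])
U=lambda u,v,z:((M.T@(unproj(c,u,v,z)[:2]-o))*1e3).round(1)
print("tab -y top edge",U(378,v.max()+.5,.052),"corners",U(395,254,.012),U(408,72,.012),"bot +y",U(374,v.min()-.5,.024))
cv2.imwrite("pics/w11c.png",cv2.resize(im[60:265,205:415],(600,586),interpolation=cv2.INTER_CUBIC))
```

```text
369 385 179 200
tab -y top edge [ 73.5 -22.3] corners [101.1 -88.7] [101.2  88.1] bot +y [73.1 -6.8]
```

View pics/w11c.png

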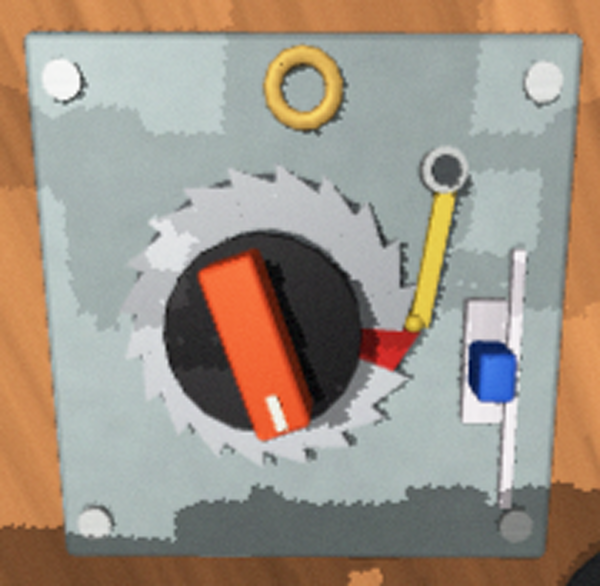

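Tab edges measure at y ≈ -22.3 and -6.8 mm (home: -22 and -6), the red tooth's flat face is on the pawl, the knob is up, and the hand is clear. Handing in.

```bash
python3 -c "
from bench import arm
print(arm.sign_off())"
```

```text
the job is handed in; nothing more can be done
None
```

The retractor is pre-wound with the pawl on the red tooth and the lock slide home. I handed the job in after about 26 s of the 67 s allowed.

- **Winding:** I gripped the knob bar and pressed it. The dogs first landed on the lug tops, so I turned the knob on until they dropped in. I felt the thrust pin about 11 mm down and held about 13–15 N in total on the knob. I then turned it clockwise until the pawl was behind the red tooth, and turned it back. In the images the wheel stayed on the pawl, and the wheel spring's torque was gone from the wrist reading.
- **Release and lock:** I let the knob rise while still gripped, opened the fingers, and pushed the blue tab to its stop. The push force rose from about 2.6 N to 15 N there, followed by a brief slightly harder nudge that I did not read.
- **Last checks:**
  - **Pawl:** in the final pictures the red tooth's flat face bears on the pawl tip.
  - **Slide:** the tab's edges measure y = -22.3 and -6.8 mm, against -22 and -6 mm when home.
  - **Hand and bench:** the knob is up, the hand is clear with about 0 N on the wrist, and nothing else on the bench appears to have moved.
- **Disagreements:** early wheel angles read from the scene and side cameras differed by several degrees, so I judged the catch by direct view of the pawl and tooth. While the dogs were still on the lug tops, before reaching the pin, one reading showed 20 N.

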